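Recharge the aroma pot on the vanity

ROBOT

A 7-joint arm with a two-finger parallel gripper is mounted at the origin on the work surface. World frame = base frame: x ahead of the robot, y to its left, z up, the work surface at z = 0. Lengths are in m, angles in rad, forces in N, time in s.
With the tool pointing down it reaches from about 0.425 to 1.025 m from the base axis. Payload 3.6 kg.
Tool frame: the origin (TCP) lies midway between the tips of the shut fingers; the grasp point (between the pads) lies 19 mm behind it; y points along the fingers, z is the direction in which the jaws open and shut, and the axes are right-handed (so a half turn about y gives the same grasp; the last joint's range is limited). The gripper opens to 85 mm and grips with 20 to 120 N. Pads are 22 mm wide; open, the fingers measure 114 mm over their backs; the gripper's body (76 mm by 85 mm) begins 54 mm behind the grasp point. The pads swing forward as they close: fully open they stand 13 mm farther back than shut.
Start: joints at [-1.236, 0.591, 0.048, 1.609, -0.033, 0.943, -0.034], TCP at [0.301, 0.659, 0.231] pointing down, gripper open.
Joint ranges: [-2.69, 2.69], [-0.47, 2.24], [-1.27, 1.36], [0.19, 2.51], [-1.53, 4.68], [0.08, 2.07], [-3.09, 3.09]. Speed limits (rad/s): [2.57, 2.57, 3.14, 3.14, 3.14, 3.14, 3.14].

INTERFACE

Orientations are given as a rotation vector (axis times angle).
In Python, from cell import ctrl gives the robot as it stands.
- The arm moves only by the tool step_arm, never from a script. Its argument "motion" is one flat list of numbers, 7 for each row, row after row: the turn, a rotation vector about the tool's x, y, z in rad, then the shift along the tool's x, y, z in m, then the closure, from 0 (fully open) to 1 (shut). In form: [wx, wy, wz, x, y, z, hand, wx, wy, wz, x, y, z, hand, ...]. A call has 1 to 10 rows; each row shifts and turns the commanded pose from where the row before left it, along the tool's axes as they then stand; what a row does not reach is not made up. A row lasts 1/8 s, in which the tool goes at most 62.5 mm and 10.7 degrees, less where a joint would pass 70% of its speed; a pose out of reach is approached as far as the arm can. A call with a gripper value outside its range is refused whole. The fingers move at their own pace and stop on an object; "force" is the grip in N (left out, the last holds). Time passes only in rows, so rows that do not move let the fingers close. It gives the time, the measured TCP pose, the force and the opening at its end, in the units of the state.
- ctrl.sense(): the state, without advancing time (a new reading comes with each control period).
- ctrl.grab_frame(name): name is "side" or "top"; returns the picture (480x640x3 uint8, red, green, blue); there is no depth.
- ctrl.get_calibration(name): a dict with "mtx" (3x3 intrinsics, pixels), "R" (3x3) and "t" (3): a world point X has camera coordinates R X + t. Camera axes: x right, y down, z forward; pixel columns grow to the right and rows downward; lengths in m; the calibration is good to about 2 mm. A picture is of the moment at which its call begins. get_calibration takes no time and is no camera call.
- ctrl.sign_off(): hands the job in, once; it reports no verdict.
The state is a dict: "clock": time; "q": joint angles; "dq": joint speeds; "joint_efforts": joint torques, N m; "tcp_pos": TCP position; "ee_rot": TCP orientation; "ft_force": force on the tool from outside, world axes, zero at the start; "torque": the same for the moment, N m; "opening": finger opening in m.
Only numpy, scipy, OpenCV 4.12 (cv2) and the standard library are available. Lean on these libraries where they do the work, as an engineer would, in place of code of your own. Each camera call takes 0.05 s, during which the arm holds its last target. There are 200 camera calls.

TASK

Recharge the hotel bathroom's aroma pot: first turn its vent collar back to shut, then tip the stones out of the wooden tray into the pot, put in the ones lying about on the counter too, and set the tray down flat on the counter. Then press the lid on until it snaps fully home all round, and last turn the collar so that its lug stands at the three-dot stop. Leave the soap dish, the tumbler and the hairbrush where they are.

Things in the scene. Friction and masses are not known exactly. Their poses are not given: they have to be found in the camera images.
- pot: the aroma pot, fixed to the counter: an open white ceramic barrel, outer diameter 150 mm, inner 140, inner floor 10 mm and rim 104 mm above the counter, on an aluminium flange 224 mm across, 10 mm thick, which carries the marks of the stops. Origin on the barrel's axis at counter height, z up; the two-dot mark, middle of the collar's travel, lies towards -x
- pot_mouth (a point): centre of the pot's mouth, at rim height (104 mm). Mouth 138 mm across; outside, the rim tapers from 75 mm radius (88 mm up) to 71.5 mm at the top, a lead-in for the lid. Four sprung steel catch balls stand about 5 mm out of it, 96 mm up
- collar (a joint): turn of the steel vent collar around the barrel (rad), growing anticlockwise from above. Sprung detents at five stops marked by the lug: 0 shut (radial bar; end of travel), 0.45 one dot, 0.90 two, 1.35 three, 1.80 four dots (other end). About 3.5 N sideways at the lug leaves a detent; let go between stops it snaps to the nearest, and stays there
- lug (a point): grip centre of the collar's upright thumb lug, 108 mm from the pot's axis, 52 mm above the counter. The tab is 12 mm thick (in the direction of turning), 93 to 123 mm from the axis, its top 72 mm up; below 44 mm an arm 14 mm thick joins it to the collar. x points radially outward, z up
- lid: the pot's round bamboo lid, 171 mm across, 180 g; plate 8 mm thick, skirt 18 mm deep that goes over the outside of the rim (inner diameter 153 mm at its lower end). Origin at the centre of the plate's underside, z up: 18 mm high on the counter, 104 mm when snapped home, 112 mm or more if not home. Pressed level it snaps with 10 to 15 N, tilted it needs up to 25
- lid_knob (a point): centre of the lid's steel knob: a cylinder 38 mm across, from 14 to 36 mm above the plate's top face (22 to 44 mm above the lid's origin) on a thinner neck; this point lies 33 mm above the lid's origin
- tray: wooden pouring tray, 194 x 100 mm, 160 g: a pan (floor 6 mm, inside 140 x 92 mm, side walls 24 mm and back wall 28 mm high, no wall at the front +x end) and behind it an upright grip tab on an 8 mm bridge. Origin on the underside below the pan's centre, x to the open front, z up. Stones begin to slide off at a slope of about 20 degrees, all go by 45
- tray_lip (a point): middle of the tray's open front edge, on the floor's upper face (70 mm ahead of the origin, 6 mm up); axes as the tray's
- tray_grip (a point): on the tray's upright grip tab (118 mm behind the origin, 45 mm above the underside): 12 mm thick along x, 50 mm wide along y, top 62 mm above the underside; 38 mm free between it and the back wall. Axes as the tray's
- soap_dish: cream ceramic soap dish with a soap bar, 85 x 125 mm, 34 mm high, standing at the back of the counter: leave alone; origin under its centre
- tumbler: clear glass tumbler, 72 mm across, 95 mm high: leave alone; origin under its centre
- hairbrush: bamboo hairbrush lying bristles up, 215 mm long, 30 mm high: leave alone; origin below the middle of its length
- stone1: a rectangular, round-edged terracotta aroma stone, 60 x 36 x 24 mm, about 45 g, smooth; origin at its centre, x along the 60 mm, y along the 36 mm, z along the 24 mm. At the start in the tray's pan; not always there
- stone2: a rectangular, round-edged terracotta aroma stone, 60 x 36 x 24 mm, about 45 g, smooth; origin at its centre, x along the 60 mm, y along the 36 mm, z along the 24 mm. At the start in the tray's pan; not always there
- stone3: a rectangular, round-edged terracotta aroma stone, 60 x 36 x 24 mm, about 45 g, smooth; origin at its centre, x along the 60 mm, y along the 36 mm, z along the 24 mm. At the start in the tray's pan; not always there
- stone4: a rectangular, round-edged terracotta aroma stone, 60 x 36 x 24 mm, about 45 g, smooth; origin at its centre, x along the 60 mm, y along the 36 mm, z along the 24 mm. At the start in the tray's pan; not always there
- stone5: a rectangular, round-edged terracotta aroma stone, 60 x 36 x 24 mm, about 45 g, smooth; origin at its centre, x along the 60 mm, y along the 36 mm, z along the 24 mm. At the start lying flat on the counter; not always there
- stone6: a rectangular, round-edged terracotta aroma stone, 60 x 36 x 24 mm, about 45 g, smooth; origin at its centre, x along the 60 mm, y along the 36 mm, z along the 24 mm. At the start lying flat on the counter; not always there
- stone7: a rectangular, round-edged terracotta aroma stone, 60 x 36 x 24 mm, about 45 g, smooth; origin at its centre, x along the 60 mm, y along the 36 mm, z along the 24 mm. At the start lying flat on the counter; not always there
There are look-alikes about, which are no part of the job. Leave any white look-alike of the stone5 alone.

How it is judged:
By the outcome, as a careful person would: the job done as asked, in the order asked, and still so for the second after the job is handed in, with the robot touching nothing.
Of stone1, stone2, stone3, stone4 only 2 to 4 are there at a start; the rules pass over those that are not, and their reading is None.
Of stone5, stone6, stone7 only 1 to 2 are there at a start; the rules pass over those that are not, and their reading is None.
At some moment in a run one of lid, tray, stone5, stone6, stone7 may be knocked a few centimetres aside while the robot is not near it.
Once in a run the grip may slacken for a moment while it holds something.
It also fails if it takes over 210 s, if anything falls off the work surface, if the arm or the gripper's body presses on something with over 40 N, if the wrist force passes 120 N, or if a joint passes its speed limit or range.

## Working session

There is one attempt and no reset: what is moved stays moved. The work goes in short steps, Python scripts to look and compute and a tool call to move; the robot and the scene stay as the last step left them, time stands still between calls to the robot, and variables do not carry over. Pictures are saved under pics/ and viewed, about 12 in all and at most 16, crops included, and the job is handed in when it is done.

Besides the shell and the picture viewer there is one more tool, called after "Request:" as a command line: name --argument value ..., lists and objects as JSON in quotes. step_arm: Moves the arm, as the interface text tells. Its arguments: {"type":"object","properties":{"motion":{"type":"array","items":{"type":"number"}},"force":{"type":"number"}},"required":["motion"]}

```bash
mkdir -p pics; ls
python3 - <<'E'
from cell import ctrl
import cv2,numpy as np
np.set_printoptions(precision=3,suppress=True)
for n in("top","side"):
    cv2.imwrite(f"pics/{n}0.png",ctrl.grab_frame(n)[:,:,::-1]); c=ctrl.get_calibration(n); print(n,c["mtx"],c["R"],c["t"],-c["R"].T@c["t"])
print(ctrl.sense())
E
```

```text
pics
top [[557.705   0.    311.706]
 [  0.    557.705 236.628]
 [  0.      0.      1.   ]] [[ 0.024 -1.    -0.015]
 [-0.986 -0.021 -0.165]
 [ 0.164  0.019 -0.986]] [0.01  0.596 1.235] [ 0.384 -0.001  1.316]
side [[556.471   0.    324.375]
 [  0.    556.471 232.012]
 [  0.      0.      1.   ]] [[ 0.992 -0.124  0.004]
 [-0.09  -0.738 -0.668]
 [ 0.086  0.663 -0.744]] [-0.575  0.141  1.503] [ 0.454 -0.964  1.214]
{'clock': 0.1, 'q': array([-1.235,  0.592,  0.048,  1.61 , -0.033,  0.943, -0.034]), 'dq': array([-0.001, -0.003, -0.001, -0.004,  0.   , -0.   , -0.001]), 'joint_efforts': array([  0.005, -54.999,   1.553, -19.882,   0.01 ,   0.004,  -0.   ]), 'tcp_pos': array([0.301, 0.659, 0.23 ]), 'ee_rot': array([-1.547,  0.337, -0.336]), 'ft_force': array([0.128, 0.663, 0.149]), 'torque': array([ 0.018, -0.013, -0.021]), 'opening': 0.08543222376676927}
```

View pics/top0.png

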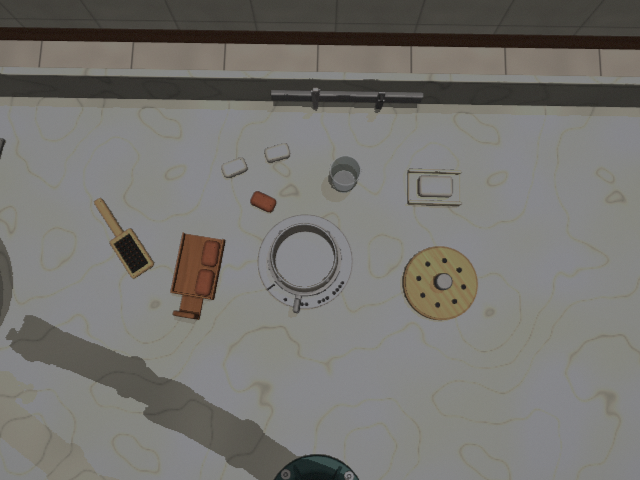

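View pics/side0.png

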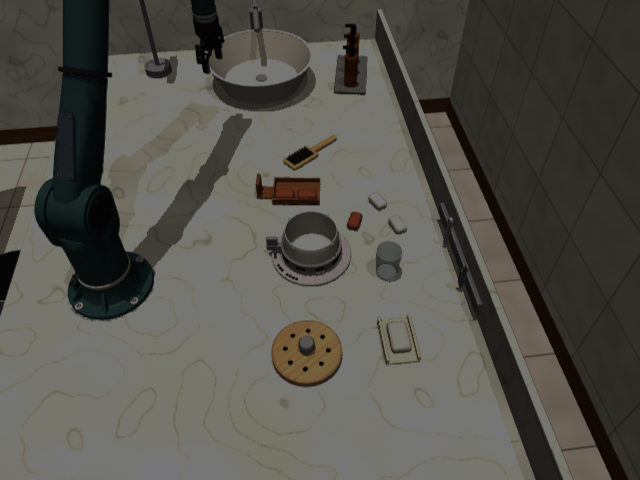

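```bash
cat > h.py <<'E'
from cell import ctrl
import cv2,numpy as np
from scipy.spatial.transform import Rotation as Ro
np.set_printoptions(precision=3,suppress=True)
C={n:ctrl.get_calibration(n) for n in("top","side")}
def ray(n,u,v,z):
    c=C[n]; d=c["R"].T@np.linalg.inv(c["mtx"])@[u,v,1]; o=-c["R"].T@c["t"]
    return o+d*(z-o[2])/d[2]
def proj(n,X):
    c=C[n]; p=(c["R"]@np.array(X).T).T+c["t"]; p=p@c["mtx"].T; return p[...,:2]/p[...,2:]
def red(n,im):
    hsv=cv2.cvtColor(im,cv2.COLOR_RGB2HSV)
    return ((hsv[...,0]<9)|(hsv[...,0]>174))&(hsv[...,1]>120)&(hsv[...,2]>40)
def blobs(m,a0=40):
    k,l,s,c=cv2.connectedComponentsWithStats(m.astype(np.uint8))
    return [(i,s[i],c[i],cv2.minAreaRect(np.argwhere(l==i)[:,::-1].astype(np.float32))) for i in range(1,k) if s[i][4]>=a0]
def crop(n,u0,v0,u1,v1,f,name,g=1.8):
    im=ctrl.grab_frame(n); p=np.clip(im[v0:v1,u0:u1]*g,0,255).astype(np.uint8)
    cv2.imwrite(f"pics/{name}.png",cv2.resize(p,None,fx=f,fy=f,interpolation=cv2.INTER_CUBIC)[:,:,::-1]); return im
def orient(ap,jaw):
    y=np.array(ap,float);y/=np.linalg.norm(y); z=np.array(jaw,float); z-=y*(z@y); z/=np.linalg.norm(z)
    return Ro.from_matrix(np.c_[np.cross(y,z),y,z])
def go(P,R,s=None,P0=None,R0=None):
    s=s or ctrl.sense(); R0=R0 or Ro.from_rotvec(s["ee_rot"]); P0=s["tcp_pos"] if P0 is None else P0
    d=(R0.inv()*R)
    print("turn",d.as_rotvec(),"shift before turn",R0.inv().apply(P-P0),"after",R.inv().apply(P-P0))
E
python3 - <<'E'
from h import *
im=crop("top",160,130,500,340,2.3,"t1")
m=red("top",im)
for b in blobs(m): print(b[1:], ray("top",*b[2],.02))
s=ctrl.sense(); print(Ro.from_rotvec(s["ee_rot"]).as_matrix())
# fit lid
hsv=cv2.cvtColor(im,cv2.COLOR_RGB2HSV)
print("brush/lid",hsv[270,460],hsv[280,410])
for u,v,z in[(443,282,.05),(303,258,.104),(344,175,.0),(436,187,.0)]: print(ray("top",u,v,z))
ims=ctrl.grab_frame("side")
for b in blobs(red("side",ims)): print(b[1:], ray("side",*b[2],.02))
E
```

```text
(array([251, 192,  25,  20, 254], dtype=int32), array([262.791, 201.35 ]), ((262.8000183105469, 201.40000915527344), (23.25510597229004, 13.416407585144043), 26.56505012512207)) [0.683 0.143 0.02 ]
(array([202, 241,  17,  26, 293], dtype=int32), array([210.099, 253.43 ]), ((210.1499786376953, 253.44998168945312), (15.132086753845215, 24.607318878173828), 8.130102157592773)) [0.555 0.262 0.02 ]
(array([195, 270,  19,  26, 289], dtype=int32), array([204.01, 282.27]), ((203.97598266601562, 282.13201904296875), (15.2052640914917, 24.95452117919922), 10.30484676361084)) [0.487 0.272 0.02 ]
[[ 0.909 -0.001  0.416]
 [-0.416 -0.002  0.909]
 [ 0.    -1.    -0.002]]
brush/lid [30 14 36] [ 22  91 134]
[ 0.497 -0.276  0.05 ]
[0.538 0.04  0.104]
[ 0.757 -0.051  0.   ]
[ 0.732 -0.274  0.   ]
(array([275, 189,  19,  10, 160], dtype=int32), array([283.938, 193.294]), ((284.0, 193.5), (9.0, 18.0), 90.0)) [0.489 0.274 0.02 ]
(array([298, 190,  19,   9, 161], dtype=int32), array([306.839, 193.938]), ((307.0, 194.0), (8.0, 18.0), 90.0)) [0.558 0.263 0.02 ]
(array([347, 212,  15,  16, 167], dtype=int32), array([354.263, 219.749]), ((354.1500244140625, 219.55001831054688), (11.384199142456055, 15.495158195495605), 18.43494987487793)) [0.686 0.138 0.02 ]
```

View pics/t1.png

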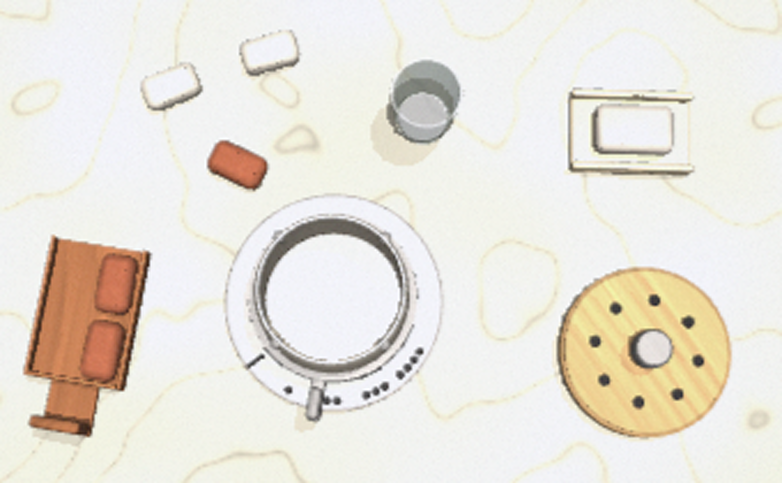

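Run:
```python
from h import *
f=lambda x,y:(160+x/2.3,130+y/2.3)
e=[ray("top",*f(x,y),.01) for x,y in[(225,303),(442,303),(333,194),(333,412)]]
pc=(e[0]+e[1]+e[2]+e[3])/4; pc=np.array([(e[2]+e[3])[0]/2,(e[0]+e[1])[1]/2,0]);print("pot",pc,np.linalg.norm(e[0]-e[1]),np.linalg.norm(e[2]-e[3]))
m=np.array([ray("top",*f(332.5,295),.104)]);print("mouth",m)
for n,x,y in[("bar",255,362),("1",289,389),("2",331,400),("3",375,390),("4",411,365)]:
    d=ray("top",*f(x,y),.01)-pc; print(n,np.hypot(*d[:2]),np.arctan2(d[1],d[0])%6.283)
d=ray("top",*f(316,402),.072)-pc; print("lug top",np.hypot(*d[:2]),np.arctan2(d[1],d[0])%6.283, d+pc)
# tray corners: pan front walls z .024..; lip floor
for n,x,y,z in[("fl",54,238,.03-.006),("fr",149,250,.024),("bl",26,373,.026),("br",122,388,.026),("tabL",31,420,.062),("tabR",92,430,.062),("knob",652,346,.044),("lidc",644,352,.026)]: print(n,ray("top",*f(x,y),z))
```

```text
pot [0.543 0.039 0.   ] 0.2224925531775294 0.22490399625345486
mouth [[0.538 0.037 0.104]]
bar 0.10092081590173138 2.2545040578864466
1 0.0999090901842124 2.699537331824162
2 0.10041119795734531 3.1428883580129754
3 0.0997781929950795 3.6033076599775424
4 0.10236338307251017 4.046524603865742
lug top 0.10616698291164692 3.0246764754551068 [0.438 0.051 0.072]
fl [0.601 0.327 0.024]
fr [0.59  0.228 0.024]
bl [0.462 0.346 0.026]
br [0.449 0.248 0.026]
tabL [0.414 0.328 0.062]
tabR [0.406 0.268 0.062]
knob [ 0.502 -0.279  0.044]
lidc [ 0.497 -0.275  0.026]
```

Run:
```python
from h import *
a=3.09; P=np.array([.541+.11*np.cos(a),.038+.11*np.sin(a),.18]); print(P)
go(P,orient([0,0,-1],[np.sin(a),-np.cos(a),0]))
```

```text
[0.431 0.044 0.18 ]
turn [ 0.001 -0.377 -0.   ] shift before turn [ 0.374  0.051 -0.505] after [ 0.161  0.051 -0.608]
```

Request:
step_arm --motion '[0,-0.126,0,0,0,0,0,0,-0.126,0,0,0,0,0,0,-0.125,0,0,0,0,0]'

```text
clock: 0.57
tcp_pos: [0.3013, 0.6592, 0.231]
ee_rot: [-1.571, 0.038, -0.037]
ft_force: [-0.9, -0.1, -0.0]
opening: 0.0852
```

Request:
step_arm --motion '[0,0,0,0.016,0,-0.055,0,0,0,0,0.016,0,-0.055,0,0,0,0,0.016,0,-0.055,0,0,0,0,0.016,0,-0.055,0,0,0,0,0.016,0,-0.055,0,0,0,0,0.016,0.01,-0.055,0,0,0,0,0.016,0.01,-0.055,0,0,0,0,0.016,0.01,-0.055,0,0,0,0,0.016,0.01,-0.055,0,0,0,0,0.017,0.01,-0.055,0]'

```text
clock: 1.82
tcp_pos: [0.4342, 0.1002, 0.1813]
ee_rot: [-1.57, 0.039, -0.041]
ft_force: [0.3, -0.0, 1.1]
opening: 0.0854
```

Request:
step_arm --motion '[0,0,0,0,0,-0.058,0,0,0,0,0,0,0,0,0,0,0,0,0,0,0]'

```text
clock: 2.2
tcp_pos: [0.431, 0.0442, 0.1815]
ee_rot: [-1.57, 0.041, -0.042]
ft_force: [0.1, 0.5, -0.2]
opening: 0.0853
```

Run:
```python
from h import *
s=ctrl.sense(); print(s["q"],s["tcp_pos"],Ro.from_rotvec(s["ee_rot"]).as_matrix())
im=crop("side",230,180,430,300,4,"s1")
```

```text
[-0.22   0.312  0.016  2.289 -0.011  0.541  1.323] [0.431 0.044 0.181] [[ 0.999  0.001  0.052]
 [-0.052  0.     0.999]
 [ 0.001 -1.     0.001]]
```

View pics/s1.png

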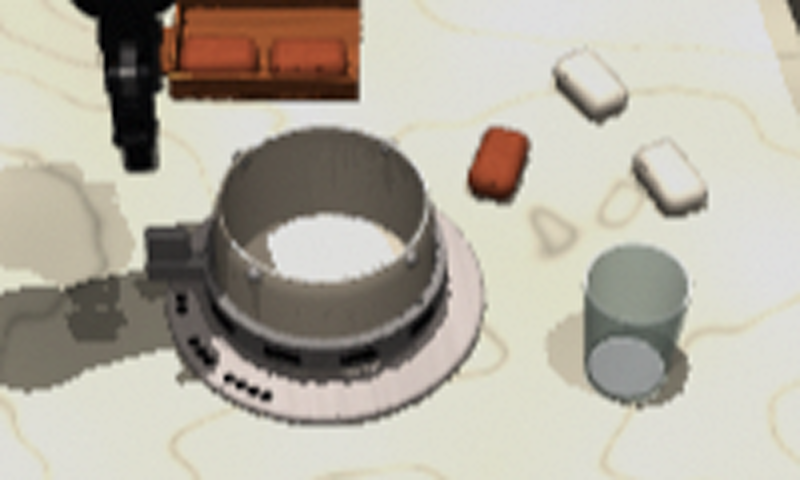

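Run:
```python
from h import *
print(ray("side",272.5,238.5,.072))
for x,y in[(218,205),(432,205)]: print(ray("side",230+x/4,180+y/4,.104))
for a in(3.02,3.14): print(a,proj("top",[.542+.108*np.cos(a),.038+.108*np.sin(a),.072]),proj("side",[.542+.108*np.cos(a),.038+.108*np.sin(a),.072]))
# planar fit data
```

```text
[0.443 0.047 0.072]
[0.477 0.041 0.104]
[0.619 0.024 0.104]
3.02 [297.309 306.103] [269.473 237.75 ]
3.14 [303.127 306.6  ] [269.461 241.322]
```

Request:
step_arm --motion '[0,0.15,0,0,0,0.04,0,0,0,0,0,0,0,0,0,0,0,0,0,0,0]'

```text
clock: 2.62
tcp_pos: [0.4326, 0.0852, 0.1813]
ee_rot: [-1.565, 0.155, -0.155]
ft_force: [0.1, 0.2, 0.2]
opening: 0.0854
```

Request:
step_arm --motion '[0,-0.1,0,0.012,0.02,-0.0365,0,0,0,0,0,0.04,0,0,0,0,0,0,0.04,0,0,0,0,0,0,0.03,0,0,0,0,0,0,0.012,0,0,0,0,0,0,0,0,0,0,0,0,0,0,0,1,0,0,0,0,0,0,1,0,0,0,0,0,0,1,0,0,0,0,0,0,1]' --force 30

```text
clock: 3.88
tcp_pos: [0.4378, 0.0462, 0.0398]
ee_rot: [-1.569, 0.078, -0.08]
ft_force: [-0.9, -3.5, 10.0]
opening: 0.0128
```

Request:
step_arm --motion '[0,0,0,0,0,0,1,0,0,0,0,0,0,1,0,0,0,0,0,0,1,0,0,0,0,0,0,1]'

```text
clock: 4.38
tcp_pos: [0.4377, 0.0458, 0.0399]
ee_rot: [-1.569, 0.077, -0.079]
ft_force: [-0.2, 0.2, 7.3]
opening: 0.0128
```

Request:
step_arm --motion '[0,0.115,0,0.0007,0,0.0121,1,0,0.115,0,0.0007,0,0.0121,1,0,0.115,0,0.0007,0,0.0121,1,0,0,0,0,0,0,1,0,0,0,0,0,0,1]'

```text
clock: 5.0
tcp_pos: [0.4472, 0.0841, 0.0399]
ee_rot: [-1.539, 0.347, -0.346]
ft_force: [-1.5, 8.8, 6.2]
opening: 0.0126
```

Request:
step_arm --motion '[0,0.115,0,0.0007,0,0.0121,1,0,0.115,0,0.0007,0,0.0121,1,0,0.115,0,0.0007,0,0.0121,1,0,0,0,0,0,0,1,0,0,0,0,0,0,1]'

```text
clock: 5.62
tcp_pos: [0.4682, 0.115, 0.0399]
ee_rot: [-1.477, 0.617, -0.613]
ft_force: [-2.0, 9.8, 5.7]
opening: 0.0127
```

Request:
step_arm --motion '[0,0.04,0,0.0002,0,0.0042,1,0,0.04,0,0.0002,0,0.0042,1,0,0,0,0,0,0,1,0,0,0,0,0,0,1]'

```text
clock: 6.12
tcp_pos: [0.4745, 0.121, 0.0399]
ee_rot: [-1.457, 0.679, -0.674]
ft_force: [-1.6, 11.4, 4.8]
opening: 0.0126
```

Request:
step_arm --motion '[0,0.03,0,0.0002,0,0.003,1,0,0,0,0,0,0,1,0,0,0,0,0,0,1]'

```text
clock: 6.5
tcp_pos: [0.476, 0.1223, 0.0399]
ee_rot: [-1.451, 0.703, -0.696]
ft_force: [-3.0, 9.8, 7.8]
opening: 0.0127
```

Request:
step_arm --motion '[0,0,0,0,0,0,0,0,0,0,0,0,0,0,0,0,0,0,0,0,0,0,0,0,0,0,0,0,0,0,0,0,-0.05,0,0,0,0,0,0,-0.05,0,0,0,0,0,-0.05,0,0,0,0,0,-0.05,0.04,0,0,0,0,0,0.05,0,0,0,0,0,0,0.05,0]'

```text
validation failed for argument at $.mo...
```

Run:
```python
from h import *
s=ctrl.sense(); print(s["q"],s["tcp_pos"],s["ft_force"],Ro.from_rotvec(s["ee_rot"]).as_matrix())
a=crop("top",180,190,360,340,2.2,"t2"); b=crop("side",240,170,420,300,2.2,"s2")
A=cv2.imread("pics/t2.png");B=cv2.imread("pics/s2.png");H=max(len(A),len(B));pad=lambda x:cv2.copyMakeBorder(x,0,H-len(x),0,4,0)
cv2.imwrite("pics/c2.png",np.hstack([pad(A),pad(B)]))
```

```text
[-0.472  0.644  0.18   2.252 -0.427  0.278  0.76 ] [0.476 0.122 0.04 ] [-2.962  9.814  7.777] [[ 0.625 -0.002  0.781]
 [-0.781  0.005  0.625]
 [-0.006 -1.     0.002]]
```

View pics/c2.png

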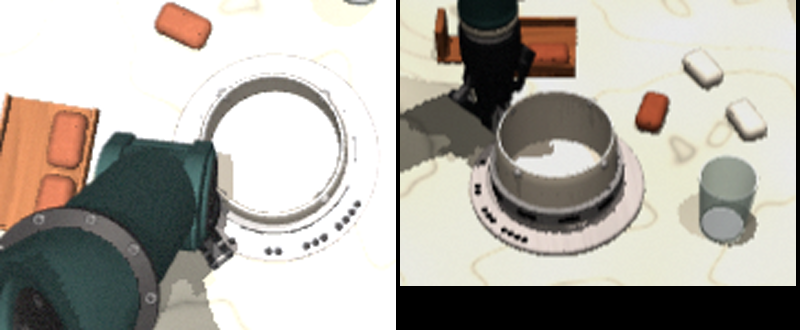

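Request:
step_arm --motion '[0,0,0,0,0,0,0,0,0,0,0,0,0,0,0,0,0,0,0,0,0,0,0,0,0,0,0,0,0,0,0,0,-0.05,0,0,0,0,0,0,-0.05,0,0,0,0,0,0,-0.05,0,0,0,0,0,-0.06,0.02,0,0,0,0,-0.04,0,0.04,0,0,0,0,-0.04,0,0.04,0]'

```text
validation failed for argument at $.mo...
```

Run:
```python
from h import *
s=ctrl.sense(); print(s["q"],s["tcp_pos"],s["ft_force"],Ro.from_rotvec(s["ee_rot"]).as_matrix())
a=crop("top",160,190,360,340,2.2,"t2"); b=crop("side",240,170,420,300,2.2,"s2")
A=cv2.imread("pics/t2.png");B=cv2.imread("pics/s2.png");H=max(len(A),len(B));pad=lambda x:cv2.copyMakeBorder(x,0,H-len(x),0,4,0)
cv2.imwrite("pics/c3.png",np.hstack([pad(A),pad(B)]))
```

```text
[-0.472  0.644  0.18   2.252 -0.427  0.278  0.76 ] [0.476 0.122 0.04 ] [-2.211  9.476  8.247] [[ 0.625 -0.002  0.781]
 [-0.781  0.006  0.625]
 [-0.006 -1.     0.002]]
```

View pics/c3.png

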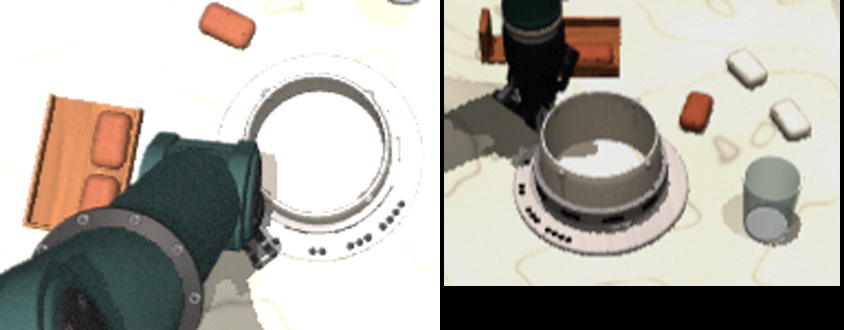

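Request:
step_arm --motion '[0,0,0,0,0,0,0,0,0,0,0,0,0,0,0,0,0,0,0,0,0,0,0,0,0,0,0,0,0,0,0,0,-0.05,0,0,0,0,0,0,-0.05,0,0,0,0,0,0,-0.05,0,0,0,0,0,-0.05,-0.02,0.02,0,0,0,0,-0.05,0,0.02,0,0,0,0,-0.05,0,0.02,0]'

```text
clock: 7.95
tcp_pos: [0.4306, 0.2733, 0.2099]
ee_rot: [-1.452, 0.704, -0.705]
ft_force: [0.8, 0.8, -0.1]
opening: 0.0855
```

Run:
```python
from h import *
s=ctrl.sense(); print(s["q"],s["tcp_pos"],s["ft_force"],Ro.from_rotvec(s["ee_rot"]).as_matrix())
a=crop("top",160,190,360,340,2,"t2"); b=crop("side",240,170,420,300,2.2,"s2")
A=cv2.imread("pics/t2.png");B=cv2.imread("pics/s2.png");H=max(len(A),len(B));pad=lambda x:cv2.copyMakeBorder(x,0,H-len(x),0,4,0)
cv2.imwrite("pics/c4.png",np.hstack([pad(A),pad(B)]))
for bl in blobs(red("top",a)): print(bl[1:],ray("top",*bl[2],.024))
```

```text
[-0.987  0.379  0.432  2.122 -0.247  0.686  0.278] [0.431 0.273 0.21 ] [ 0.824  0.782 -0.089] [[ 0.619  0.001  0.785]
 [-0.785  0.001  0.619]
 [ 0.    -1.     0.001]]
(array([251, 192,  25,  20, 272], dtype=int32), array([262.757, 201.36 ]), ((262.8000183105469, 201.40000915527344), (23.25510597229004, 13.416407585144043), 26.56505012512207)) [0.682 0.142 0.024]
(array([202, 241,  18,  26, 297], dtype=int32), array([210.027, 253.434]), ((210.1499786376953, 253.44998168945312), (14.849242210388184, 24.607316970825195), 8.13010311126709)) [0.555 0.261 0.024]
(array([196, 269,  16,  26, 221], dtype=int32), array([203.561, 282.715]), ((203.98170471191406, 281.6646423339844), (14.687395095825195, 25.17839241027832), 6.34019136428833)) [0.486 0.273 0.024]
```

View pics/c4.png

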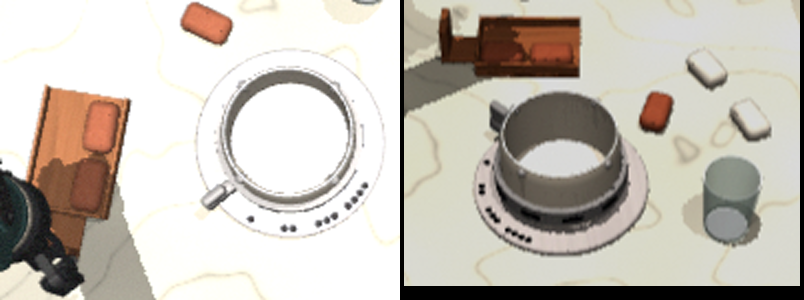

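```bash
cat > k.py <<'E'
from h import *
from scipy.optimize import least_squares
import itertools,os,json
D=[([-1.235,.592,.048,1.61,-.033,.943,-.034],[.301,.659,.23],Ro.from_rotvec([-1.547,.337,-.336])),
([-.22,.312,.016,2.289,-.011,.541,1.323],[.431,.044,.181],Ro.from_matrix([[.999,.001,.052],[-.052,0,.999],[.001,-1,.001]])),
([-.472,.644,.18,2.252,-.427,.278,.76],[.476,.122,.04],Ro.from_matrix([[.625,-.002,.781],[-.781,.006,.625],[-.006,-1,.002]])),
([-.987,.379,.432,2.122,-.247,.686,.278],[.431,.273,.21],Ro.from_matrix([[.619,.001,.785],[-.785,.001,.619],[0,-1,.001]]))]
lo=np.array([-2.69,-.47,-1.27,.19,-1.53,.08,-3.09]);hi=np.array([2.69,2.24,1.36,2.51,4.68,2.07,3.09])
def fk(q,p,s):
    # p: h,L1,L2,L3, a (elbow offset x), b(wrist offset x), roll0
    r=Ro.from_euler("z",s[0]*q[0]); x=np.array([0,0,p[0]])
    r=r*Ro.from_euler("y",q[1])*Ro.from_euler("z",s[1]*q[2]); x=x+r.apply([p[4],0,p[1]])
    r=r*Ro.from_euler("y",q[3])*Ro.from_euler("z",s[2]*q[4]); x=x+r.apply([p[5],0,p[2]])
    r=r*Ro.from_euler("y",q[5])*Ro.from_euler("z",s[3]*q[6]+p[6]); x=x+r.apply([0,0,p[3]])
    return x,r*Ro.from_matrix(np.array([[1,0,0],[0,0,-1],[0,1,0]]).T) # tool y = flange z
def fit():
    best=None
    for s in itertools.product([-1],[1,-1],[1,-1],[1,-1]):
      for r0 in(0,1.57,3.14,-1.57):
        f=lambda p:np.concatenate([np.r_[np.array(x)-fk(q,p,s)[0],.3*(fk(q,p,s)[1].inv()*R).as_rotvec()] for q,x,R in D]+[1e-3*np.array([p[4],p[5]])])
        o=least_squares(f,[.3,.5,.45,.3,0,0,r0])
        if best is None or o.cost<best[0]: best=(o.cost,o.x,s,o.fun)
    return best
def ik(P,R,p,s,q0):
    f=lambda q:np.r_[fk(q,p,s)[0]-P,.3*(fk(q,p,s)[1].inv()*R).as_rotvec(),1e-3*(q-q0)]
    o=least_squares(f,np.clip(q0,lo+.01,hi-.01),bounds=(lo,hi)); return o.x,np.linalg.norm(o.fun[:3]),np.linalg.norm(o.fun[3:6])/.3
E
python3 - <<'E'
from k import *
c,p,s,fu=fit(); print(c,p,s,np.abs(fu).max())
q0=ctrl.sense()["q"]
mouth=np.array([.541,.038,.104])
for flip in(1,-1):
  for phi in np.arange(-np.pi,np.pi,np.pi/6):
    fx=np.array([np.cos(phi),np.sin(phi),0]); t=.80
    X=fx*np.cos(t)-np.array([0,0,1])*np.sin(t); Z=fx*np.sin(t)+np.array([0,0,1])*np.cos(t)
    lip=mouth-fx*.03+[0,0,.03]
    grip=lip-.188*X+.039*Z
    R=orient(-Z,flip*X); P=grip-Z*.019
    q,e1,e2=min((ik(P,R,p,s,g) for g in(q0,np.array([-.4,.6,0,1.6,0,.9,0]),np.array([-.4,.6,0,1.6,0,.9,2.]),np.array([-.4,.6,0,1.6,1.5,.9,0]),np.array([-.4,.6,0,1.6,3,.9,-1.]),np.array([-.4,.6,0,1.6,-1,.9,0]))),key=lambda r:r[1]+.3*r[2])
    print(flip,round(phi,2),P,e1,e2,q)
d=ray("top",267.5,288,.072)-[.541,.038,0];print("lug az",np.arctan2(d[1],d[0]),np.hypot(*d[:2]))
E
```

```text
1.6143390873945997 [0.163 0.62  0.465 0.171 0.006 0.002 1.58 ] (-1, -1, 1, 1) 0.9252607598678588
1 -3.14 [0.688 0.038 0.283] 0.018288991519276366 0.16649620668712878 [-0.687  1.434  1.36   1.548 -1.014  2.07  -2.008]
1 -2.62 [0.668 0.111 0.283] 8.163126876739807e-06 3.635223704812488e-05 [-0.82   1.345  1.254  1.531 -0.974  2.07  -1.642]
1 -2.09 [0.614 0.165 0.283] 4.827947130704923e-06 2.3419434078261505e-05 [-0.902  1.081  0.882  1.703 -1.142  2.07  -1.111]
1 -1.57 [0.541 0.185 0.283] 2.8117657602966066e-06 1.3990022380871116e-05 [-0.91   0.879  0.575  1.96  -1.355  2.07  -0.645]
1 -1.05 [0.468 0.165 0.283] 2.5280928950493657e-06 1.5237330082045222e-05 [-1.264  1.013  0.985  2.26  -1.521  1.565 -0.212]
1 -0.52 [0.414 0.111 0.283] 0.015639963481142865 0.028227110643412278 [-1.038  0.86   0.719  2.51   4.381  1.903  0.352]
1 -0.0 [0.394 0.038 0.283] 0.08224874070183472 0.12911606149491797 [-0.976  1.399  1.351  2.51   4.107  1.727  1.357]
1 0.52 [ 0.414 -0.035  0.283] 0.03989718391859845 0.06984917814542159 [ 0.946  0.962 -0.893  2.51   1.982  1.812 -0.56 ]
1 1.05 [ 0.468 -0.089  0.2
[... 1307 characters left out ...]
.51   4.107  1.717 -1.778]
-1 0.52 [ 0.414 -0.035  0.283] 0.06744840435655437 0.16150519027094493 [ 0.543  0.565 -0.236  2.51   2.226  2.07  -3.09 ]
-1 1.05 [ 0.468 -0.089  0.283] 8.653913424818977e-06 4.766293200697859e-05 [ 0.744  0.754 -0.393  2.342  1.677  2.07  -3.075]
-1 1.57 [ 0.541 -0.109  0.283] 5.288831556415347e-06 3.476983950520909e-05 [ 0.871  0.894 -0.676  2.038  1.383  1.943 -2.607]
-1 2.09 [ 0.614 -0.089  0.283] 3.5975590096115895e-06 2.6031024721252015e-05 [ 0.961  1.317 -1.27   1.765  0.992  1.662 -1.962]
-1 2.62 [ 0.668 -0.035  0.283] 2.152464544191837e-06 2.063692154507712e-05 [ 0.74   1.35  -1.27   1.566  0.957  1.979 -1.597]
lug az 2.2682840300040255 0.10531965102798446
```

```bash
sed -i 's/\[0,1,0\]\]).T)/[0,1,0]]))/' k.py
python3 - <<'E'
from k import *
c,p,s,fu=fit(); print(c,p,s,np.abs(fu).max())
json.dump([list(p),list(s)],open("kin.json","w"))
q0=ctrl.sense()["q"]
mouth=np.array([.541,.038,.104])
for flip in(1,-1):
  for phi in np.arange(-np.pi,np.pi,np.pi/6):
   for t in(.8,):
    fx=np.array([np.cos(phi),np.sin(phi),0])
    X=fx*np.cos(t)-np.array([0,0,1])*np.sin(t); Z=fx*np.sin(t)+np.array([0,0,1])*np.cos(t)
    lip=mouth-fx*.03+[0,0,.03]
    grip=lip-.188*X+.039*Z
    R=orient(-Z,flip*X); P=grip-Z*.019
    q,e1,e2=min((ik(P,R,p,s,g) for g in(q0,np.array([-.4,.6,0,1.6,0,.9,0]),np.array([-.4,.6,0,1.6,0,.9,2.]),np.array([-.4,.6,0,1.6,1.5,.9,0]),np.array([-.4,.6,0,1.6,-1,.9,-1.5]))),key=lambda r:r[1]+.3*r[2])
    if e1+e2<.05: print(flip,round(phi,2),P,q)
E
```

```text
0.002387015336266405 [-5.011  0.529  0.461 -5.086  0.036 -0.016 -1.571] (-1, -1, -1, -1) 0.0441341020697715
```

Request:
step_arm --motion '[0.17,0,0,0,0,0,0,0.17,0,0,0,0,0,0,0.17,0,0,0,0,0,0,0,0,0,0,0,0,0]'

```text
clock: 8.55
tcp_pos: [0.4276, 0.28, 0.2128]
ee_rot: [-1.089, 0.549, -0.764]
ft_force: [-0.8, 0.2, 0.0]
opening: 0.0854
```

Run:
```python
from h import *
s=ctrl.sense(); print(repr(s["q"]),s["tcp_pos"],s["ee_rot"])
```

```text
array([-0.863,  0.261,  0.265,  2.36 , -0.688,  0.186,  0.711]) [0.428 0.28  0.213] [-1.089  0.549 -0.764]
```

Request:
step_arm --motion '[-0.17,0,0.1,0,0,0,0,-0.17,0,0.17,0,0,0,0,-0.17,0,0.17,0,0,0,0,0,0,0,0,0,0,0]'

```text
clock: 9.05
tcp_pos: [0.4329, 0.2804, 0.2116]
ee_rot: [-1.326, 0.905, -0.353]
ft_force: [-0.3, 0.6, 0.3]
opening: 0.0854
```

Run:
```python
from h import *
s=ctrl.sense(); print(repr(s["q"]),s["tcp_pos"],s["ee_rot"])
```

```text
array([-0.714,  0.45 ,  0.346,  2.047, -0.622,  0.933,  0.795]) [0.433 0.28  0.212] [-1.326  0.905 -0.353]
```

```bash
cat >> k.py <<'E'
D+=[([-.863,.261,.265,2.36,-.688,.186,.711],[.4276,.28,.2128],Ro.from_rotvec([-1.089,.549,-.764])),
([-.714,.45,.346,2.047,-.622,.933,.795],[.4329,.2804,.2116],Ro.from_rotvec([-1.326,.905,-.353]))]
E
python3 - <<'E'
from k import *
c,p,s,fu=fit(); print(c,p,s); print(fu[:-2].reshape(-1,6))
json.dump([list(p),list(s)],open("kin.json","w"))
E
```

```text
0.0030276138509322775 [ 0.326  0.536  0.465  0.282  0.008 -0.048  4.712] (-1, -1, -1, -1)
[[ 0.045 -0.001 -0.02   0.     0.     0.   ]
 [-0.011 -0.048  0.003 -0.    -0.    -0.   ]
 [ 0.013 -0.015  0.006  0.     0.    -0.   ]
 [ 0.008 -0.022 -0.001 -0.     0.     0.   ]
 [ 0.003 -0.008  0.011  0.    -0.    -0.   ]
 [ 0.001  0.002  0.001  0.    -0.     0.   ]]
```

```bash
python3 - <<'E'
t=open("k.py").read()
t=t.replace("x=np.array([0,0,p[0]])","x=r.apply([p[10],p[7],p[0]])").replace("r.apply([p[4],0,p[1]])","r.apply([p[4],p[8],p[1]])").replace("r.apply([p[5],0,p[2]])","r.apply([p[5],p[9],p[2]])")
t=t.replace("1e-3*np.array([p[4],p[5]])","1e-3*np.array(p)[[4,5,7,8,9,10]]").replace("[.3,.5,.45,.3,0,0,r0]","[.3,.5,.45,.3,0,0,r0,0,0,0,0]").replace("itertools.product([-1],[1,-1],[1,-1],[1,-1])","[(-1,-1,-1,-1)]")
open("k.py","w").write(t)
E
python3 - <<'E'
from k import *
c,p,s,fu=fit(); print(c,p,s); print(fu[:36].reshape(-1,6)[:,:3])
json.dump([list(p),list(s)],open("kin.json","w"))
q0=ctrl.sense()["q"]
mouth=np.array([.541,.038,.104])
for flip in(1,-1):
  for phi in np.arange(-np.pi,np.pi,np.pi/6):
   for t in(.8,):
    fx=np.array([np.cos(phi),np.sin(phi),0])
    X=fx*np.cos(t)-np.array([0,0,1])*np.sin(t); Z=fx*np.sin(t)+np.array([0,0,1])*np.cos(t)
    lip=mouth-fx*.03+[0,0,.03]
    grip=lip-.188*X+.039*Z
    R=orient(-Z,flip*X); P=grip-Z*.019
    q,e1,e2=min((ik(P,R,p,s,g) for g in(q0,np.array([-.4,.6,0,1.6,0,.9,0]),np.array([-.4,.6,0,1.6,0,.9,2.]),np.array([-.4,.6,0,1.6,1.5,.9,0]),np.array([-.4,.6,0,1.6,-1,.9,-1.5]))),key=lambda r:r[1]+.3*r[2])
    if e1+e2<.05: print(flip,round(phi,2),P,q)
E
```

```text
4.851301552301873e-07 [ 0.295  0.624  0.465  0.31   0.     0.     4.712 -0.02  -0.026  0.
 -0.   ] (-1, -1, -1, -1)
[[-0.001  0.     0.   ]
 [ 0.    -0.    -0.   ]
 [ 0.    -0.     0.   ]
 [ 0.    -0.    -0.   ]
 [-0.     0.     0.   ]
 [ 0.     0.     0.   ]]
1 -3.14 [0.688 0.038 0.283] [-0.068  0.338 -0.139  2.211  2.413  0.265  0.604]
1 -2.62 [0.668 0.111 0.283] [ 0.565  0.462 -0.864  2.173  2.703  0.117  0.874]
1 -2.09 [0.614 0.165 0.283] [-0.129  0.379  0.12   2.144 -1.434  0.709 -0.918]
1 -1.57 [0.541 0.185 0.283] [-0.096  0.422  0.108  2.063 -1.071  1.019 -0.802]
1 -1.05 [0.468 0.165 0.283] [-0.112  0.464  0.111  1.983 -0.759  1.282 -0.601]
1 -0.52 [0.414 0.111 0.283] [-0.157  0.495  0.114  1.924 -0.448  1.464 -0.339]
1 -0.0 [0.394 0.038 0.283] [-0.212  0.507  0.107  1.898 -0.121  1.539 -0.041]
1 0.52 [ 0.414 -0.035  0.283] [-0.269  0.5    0.098  1.913  0.209  1.496  0.26 ]
1 1.05 [ 0.468 -0.089  0.283] [-0.325  0.473  0.096  1.964  0.524  1.344  0.53 ]
1 1.57 [ 0.541 -0.109  0.283] [-0.362  0.433  0.097  2.04   0.833  1.108  0.745]
1 2.09 [ 0.614 -0.089  0.283] [-0.362  0.389
[... 386 characters left out ...]
 [ 0.055  0.421 -0.091  2.057 -1.013  0.951  2.282]
-1 -1.05 [0.468 0.165 0.283] [ 0.07   0.464 -0.137  1.975 -0.688  1.216  2.448]
-1 -0.52 [0.414 0.111 0.283] [ 0.047  0.496 -0.169  1.915 -0.376  1.421  2.679]
-1 -0.0 [0.394 0.038 0.283] [-0.     0.51  -0.188  1.889 -0.054  1.537  2.962]
-1 0.52 [ 0.414 -0.035  0.283] [-0.782  0.667  0.889  1.933 -0.028  1.424 -2.439]
-1 1.05 [ 0.468 -0.089  0.283] [-0.941  0.737  1.081  1.988  0.098  1.117 -2.027]
-1 1.57 [ 0.541 -0.109  0.283] [-1.071  0.842  1.293  2.066 -0.004  0.71  -1.501]
-1 2.09 [ 0.614 -0.089  0.283] [-1.099  0.783  1.287  2.147 -0.126  0.304 -1.017]
-1 2.62 [ 0.668 -0.035  0.283] [-0.139  0.355 -0.144  2.181  1.62   0.58  -2.215]
```

```bash
cat >> k.py <<'E'
from scipy.linalg import logm,expm
kp,ks=json.load(open("kin.json")) if os.path.exists("kin.json") else (None,None)
def T(P,R): M=np.eye(4);M[:3,:3]=R.as_matrix();M[:3,3]=P;return M
def now():
    s=ctrl.sense(); return s["tcp_pos"],Ro.from_rotvec(s["ee_rot"]),s["q"]
def rows(P,R,n,frm=None):
    """uniform screw rows from frm (default measured) to P,R; returns q at end"""
    a=frm or now(); L=np.real(logm(np.linalg.inv(T(a[0],a[1]))@T(P,R)))/n; E=expm(L)
    w=Ro.from_matrix(E[:3,:3]).as_rotvec(); q=a[2]; cur=T(a[0],a[1]); bad=0
    for i in range(n):
        cur=cur@E; q2,e1,e2=ik(cur[:3,3],Ro.from_matrix(cur[:3,:3]),kp,ks,q); bad=max(bad,e1,e2); v=np.abs(q2-q).max()/.125; q=q2
    print(n,"rows",np.round(np.r_[w,E[:3,3]],4),"deg",round(np.degrees(np.linalg.norm(w)),1),"mm",round(1e3*np.linalg.norm(E[:3,3]),1),"ikerr %.4f vel %.2f"%(bad,v),"q",q)
    return P,R,q
DN=[0,0,-1]
E
python3 - <<'E'
from k import *
R=orient(DN,[.99,-.138,0]); rows(np.array([.410,.300,.14]),R,8); rows(np.array([.410,.300,.026]),R,3,rows(np.array([.410,.300,.14]),R,8))
E
```

```text
8 rows [ 0.023  0.109 -0.042 -0.002  0.01  -0.001] deg 6.8 mm 9.8 ikerr 0.0000 vel 0.97 q [-1.231  0.567  0.71   2.187 -0.657  0.61  -0.178]
8 rows [ 0.023  0.109 -0.042 -0.002  0.01  -0.001] deg 6.8 mm 9.8 ikerr 0.0000 vel 0.97 q [-1.231  0.567  0.71   2.187 -0.657  0.61  -0.178]
3 rows [-0.     0.    -0.     0.     0.038  0.   ] deg 0.0 mm 38.0 ikerr 0.0000 vel 0.83 q [-1.026  0.723  0.426  2.227 -0.878  0.363  0.008]
```

Request:
step_arm --motion '[0.023,0.109,-0.042,-0.002,0.01,-0.001,0.5,0.023,0.109,-0.042,-0.002,0.01,-0.001,0.5,0.023,0.109,-0.042,-0.002,0.01,-0.001,0.5,0.023,0.109,-0.042,-0.002,0.01,-0.001,0.5,0.023,0.109,-0.042,-0.002,0.01,-0.001,0.5,0.023,0.109,-0.042,-0.002,0.01,-0.001,0.5,0.023,0.109,-0.042,-0.002,0.01,-0.001,0.5,0.023,0.109,-0.042,-0.002,0.01,-0.001,0.5,0,0,0,0,0,0,0.5,0,0,0,0,0,0,0.5]' --force 90

```text
clock: 10.3
tcp_pos: [0.4049, 0.3066, 0.1392]
ee_rot: [-1.141, 1.315, -1.302]
ft_force: [0.4, 0.4, 0.8]
opening: 0.0424
```

Run:
```python
from k import *
np.set_printoptions(precision=4,suppress=True)
print(ctrl.sense()["opening"],now()[1].as_matrix())
R=orient(DN,[.99,-.138,0]); rows(np.array([.410,.300,.026]),R,4)
im=ctrl.grab_frame("top")
for bl in blobs(red("top",im)): print(bl[2:],ray("top",*bl[2],.024))
```

```text
0.04242028592232903 [[-0.1356 -0.0045  0.9907]
 [-0.9907  0.0057 -0.1356]
 [-0.005  -1.     -0.0053]]
4 rows [ 0.0013  0.0006 -0.0012  0.0015  0.0283  0.0016] deg 0.1 mm 28.4 ikerr 0.0000 vel 0.60 q [-1.014   0.7187  0.4084  2.2263 -0.8528  0.3545 -0.017 ]
(array([262.8216, 201.2193]), ((262.8000183105469, 201.40000915527344), (23.25510597229004, 13.416407585144043), 26.56505012512207)) [0.6825 0.1421 0.024 ]
(array([209.9966, 253.431 ]), ((210.24853515625, 253.38438415527344), (14.901605606079102, 24.709293365478516), 8.746162414550781)) [0.5546 0.2613 0.024 ]
(array([204.5107, 281.7214]), ((203.9615478515625, 282.69232177734375), (15.100940704345703, 26.08344268798828), 11.309932708740234)) [0.4881 0.2705 0.024 ]
```

Tray hasn't moved. Descend and grip.

Request:
step_arm --motion '[0,0,0,0.0015,0.0283,0.0015,0.5,0,0,0,0.0015,0.0283,0.0015,0.5,0,0,0,0.0015,0.0283,0.0015,0.5,0,0,0,0.0015,0.0283,0.0015,0.5,0,0,0,0,0,0,0.5]'

```text
clock: 10.98
tcp_pos: [0.4096, 0.2995, 0.0249]
ee_rot: [-1.142, 1.319, -1.304]
ft_force: [-1.0, 0.2, 0.7]
opening: 0.0426
```

Request:
step_arm --motion '[0,0,0,0,0,0,1,0,0,0,0,0,0,1,0,0,0,0,0,0,1,0,0,0,0,0,0,1,0,0,0,0,0,0,1,0,0,0,0,0,0,1]' --force 90

```text
clock: 11.72
tcp_pos: [0.4107, 0.3011, 0.027]
ee_rot: [-1.138, 1.316, -1.304]
ft_force: [-1.2, -1.1, 5.9]
opening: 0.0107
```

```bash
cat > pour.py <<'E'
from k import *
np.set_printoptions(precision=4,suppress=True)
def tray(lip,phi,t,ofs=(0,.021,.188)):
    fx=np.array([np.cos(phi),np.sin(phi),0]);U=np.array([0,0,1])
    X=fx*np.cos(t)-U*np.sin(t); Z=fx*np.sin(t)+U*np.cos(t)
    R=orient(-Z,X); return lip-R.apply(ofs),R
phi=-.6; fx=np.array([np.cos(phi),np.sin(phi),0]);Y=np.array([-fx[1],fx[0],0])
lip=np.array([.541,.038,.122])-.035*fx+.015*Y
E
python3 - <<'E'
from pour import *
a=now(); up=rows(a[0]+[0,0,.2],a[1],5)
P,R=tray(lip+[0,0,.04],phi,0); b=rows(P,R,8,up); print(P)
P,R=tray(lip,phi,.3); c=rows(P,R,4,b)
P,R=tray(lip,phi,.8); d=rows(P,R,9,c)
E
```

```text
5 rows [-0.     -0.     -0.     -0.0003 -0.04   -0.0001] deg 0.0 mm 40.0 ikerr 0.0000 vel 0.64 q [-1.3375  0.4372  0.835   2.1183 -0.4755  0.7762 -0.3388]
8 rows [ 0.0006  0.0577 -0.0007  0.0168  0.0054 -0.0001] deg 3.3 mm 17.6 ikerr 0.0000 vel 0.26 q [-1.2707  0.4166  0.9348  2.3653 -0.6066  0.6078 -0.4617]
[0.3654 0.1763 0.183 ]
4 rows [-0.075  -0.     -0.     -0.     -0.0041  0.0032] deg 4.3 mm 5.2 ikerr 0.0000 vel 0.68 q [-0.9558  0.4599  0.8156  2.2397 -0.6806  0.9407 -0.2478]
9 rows [-0.0556 -0.      0.     -0.     -0.0104  0.0015] deg 3.2 mm 10.5 ikerr 0.0000 vel 0.53 q [-0.5731  0.6138  0.7098  1.9444 -0.6626  1.5829 -0.1039]
```

Request:
step_arm --motion '[0,0,0,0,-0.01,0,1,0,0,0,0,-0.03,0,1,0,0,0,0,-0.04,0,1,0,0,0,0,-0.04,0,1,0,0,0,0,-0.04,0,1,0,0,0,0,-0.03,0,1,0,0,0,0,-0.01,0,1,0,0,0,0,0,0,1]'

```text
clock: 12.72
tcp_pos: [0.4099, 0.2999, 0.2256]
ee_rot: [-1.142, 1.317, -1.302]
ft_force: [-0.6, 0.5, -1.9]
opening: 0.0107
```

Request:
step_arm --motion '[0,0.058,0,0.0168,0.0054,0,1,0,0.058,0,0.0168,0.0054,0,1,0,0.058,0,0.0168,0.0054,0,1,0,0.058,0,0.0168,0.0054,0,1,0,0.058,0,0.0168,0.0054,0,1,0,0.058,0,0.0168,0.0054,0,1,0,0.058,0,0.0168,0.0054,0,1,0,0.058,0,0.0168,0.0054,0,1,0,0,0,0,0,0,1,0,0,0,0,0,0,1]'

```text
clock: 13.98
tcp_pos: [0.3666, 0.175, 0.182]
ee_rot: [-0.863, 1.644, -1.63]
ft_force: [0.2, 0.2, -2.2]
opening: 0.0112
```

Run:
```python
from pour import *
s=ctrl.sense();print(s["opening"],now()[0],now()[1].as_matrix(),s["q"])
P,R=tray(lip+[0,0,.04],phi,0);print(P)
P,R=tray(lip,phi,.3); c=rows(P,R,4)
a=crop("top",160,190,360,340,2,"t2"); b=crop("side",240,150,420,290,2.2,"s2")
A=cv2.imread("pics/t2.png");B=cv2.imread("pics/s2.png");H=max(len(A),len(B));pad=lambda x:cv2.copyMakeBorder(x,0,H-len(x),0,4,0)
cv2.imwrite("pics/c5.png",np.hstack([pad(A),pad(B)]))
```

```text
0.011240376128776233 [0.3666 0.175  0.182 ] [[-0.5655 -0.004   0.8247]
 [-0.8247  0.0063 -0.5655]
 [-0.0029 -1.     -0.0068]] [-1.2636  0.4215  0.9423  2.3655 -0.6257  0.6149 -0.4328]
[0.3654 0.1763 0.183 ]
4 rows [-0.0733 -0.0001 -0.0008 -0.0001 -0.0043  0.0028] deg 4.2 mm 5.1 ikerr 0.0000 vel 0.67 q [-0.9643  0.4646  0.829   2.24   -0.6866  0.9455 -0.2394]
```

View pics/c5.png

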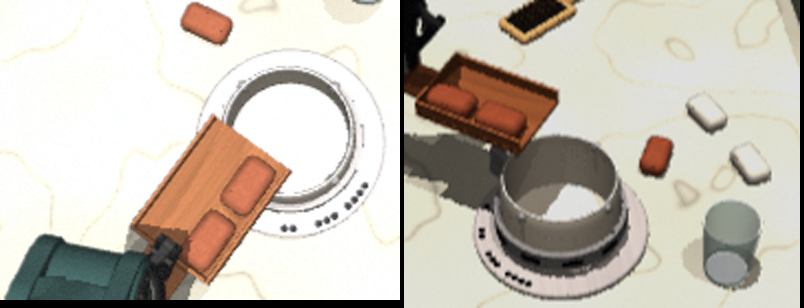

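Run:
```python
from pour import *
P,R,q=now(); l=P+R.apply([0,.021,.188]); print(l, ray("top",286,261.5,l[2]), proj("top",l))
```

```text
[0.5219 0.0692 0.1599] [0.5231 0.0736 0.1599] [288.0983 262.157 ]
```

Request:
step_arm --motion '[-0.0733,0,0,0,-0.0043,0.0028,1,-0.0733,0,0,0,-0.0043,0.0028,1,-0.0733,0,0,0,-0.0043,0.0028,1,-0.0733,0,0,0,-0.0043,0.0028,1,-0.0556,0,0,0,-0.0104,0.0015,1,0,0,0,0,0,0,1,-0.0556,0,0,0,-0.0104,0.0015,1,0,0,0,0,0,0,1,-0.0556,0,0,0,-0.0104,0.0015,1,0,0,0,0,0,0,1]'

```text
clock: 15.32
tcp_pos: [0.3899, 0.1584, 0.2249]
ee_rot: [-1.08, 2.056, -1.267]
ft_force: [-0.2, -0.9, -1.5]
opening: 0.0111
```

Request:
step_arm --motion '[-0.0556,0,0,0,-0.0104,0.0015,1,0,0,0,0,0,0,1,-0.0556,0,0,0,-0.0104,0.0015,1,0,0,0,0,0,0,1,-0.0556,0,0,0,-0.0104,0.0015,1,-0.0556,0,0,0,-0.0104,0.0015,1,-0.0556,0,0,0,-0.0104,0.0015,1,-0.0556,0,0,0,-0.0104,0.0015,1,0,0,0,0,0,0,1,0,0,0,0,0,0,1]'

```text
clock: 16.58
tcp_pos: [0.4234, 0.1348, 0.2709]
ee_rot: [-1.223, 2.323, -0.94]
ft_force: [0.2, -0.3, -1.5]
opening: 0.0111
```

Run:
```python
from pour import *
s=ctrl.sense();print(s["opening"],s["ft_force"],now()[0]+now()[1].apply([0,.021,.188]),now()[1].as_matrix())
a=crop("top",160,190,360,340,2,"t2"); b=crop("side",240,150,420,290,2.2,"s2")
A=cv2.imread("pics/t2.png");B=cv2.imread("pics/s2.png");H=max(len(A),len(B));pad=lambda x:cv2.copyMakeBorder(x,0,H-len(x),0,4,0)
cv2.imwrite("pics/c6.png",np.hstack([pad(A),pad(B)]))
```

```text
0.01114376171861035 [ 0.1584 -0.3375 -1.5139] [0.519  0.0696 0.1213] [[-0.5653 -0.5916  0.5749]
 [-0.8249  0.4067 -0.3926]
 [-0.0015 -0.6962 -0.7179]]
```

View pics/c6.png

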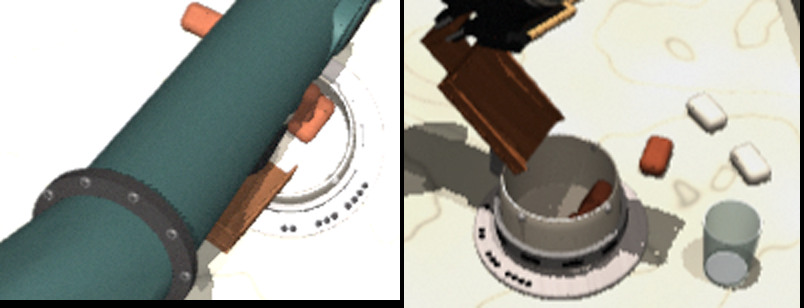

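Run:
```python
from pour import *
P,R=tray(lip+[0,0,.06],phi,0); b=rows(P,R,9)
R=orient(DN,[.99,-.138,0]); c=rows(np.array([.4105,.300,.15]),R,9,b); rows(np.array([.4105,.300,.035]),R,4,c)
```

```text
9 rows [ 0.089   0.     -0.0002 -0.0002  0.0105 -0.004 ] deg 5.1 mm 11.3 ikerr 0.0000 vel 0.83 q [-1.3085  0.3711  0.9646  2.346  -0.5196  0.6438 -0.5485]
9 rows [ 0.     -0.0513  0.     -0.0147  0.0059 -0.0007] deg 2.9 mm 15.9 ikerr 0.0000 vel 0.21 q [-1.2061  0.5339  0.6688  2.1784 -0.5827  0.6107 -0.2524]
4 rows [-0.      0.     -0.      0.      0.0288  0.    ] deg 0.0 mm 28.8 ikerr 0.0000 vel 0.60 q [-1.0078  0.6983  0.3999  2.2234 -0.7881  0.3608 -0.0787]
```

Request:
step_arm --motion '[0.089,0,0,0,0.0105,-0.004,1,0.089,0,0,0,0.0105,-0.004,1,0.089,0,0,0,0.0105,-0.004,1,0.089,0,0,0,0.0105,-0.004,1,0.089,0,0,0,0.0105,-0.004,1,0.089,0,0,0,0.0105,-0.004,1,0.089,0,0,0,0.0105,-0.004,1,0.089,0,0,0,0.0105,-0.004,1,0.089,0,0,0,0.0105,-0.004,1,0,0,0,0,0,0,1]'

```text
clock: 17.92
tcp_pos: [0.3621, 0.1755, 0.2025]
ee_rot: [-0.868, 1.638, -1.632]
ft_force: [-0.6, 0.5, -2.4]
opening: 0.0106
```

Request:
step_arm --motion '[0,-0.0513,0,-0.0147,0.0059,-0.0007,1,0,-0.0513,0,-0.0147,0.0059,-0.0007,1,0,-0.0513,0,-0.0147,0.0059,-0.0007,1,0,-0.0513,0,-0.0147,0.0059,-0.0007,1,0,-0.0513,0,-0.0147,0.0059,-0.0007,1,0,-0.0513,0,-0.0147,0.0059,-0.0007,1,0,-0.0513,0,-0.0147,0.0059,-0.0007,1,0,-0.0513,0,-0.0147,0.0059,-0.0007,1,0,-0.0513,0,-0.0147,0.0059,-0.0007,1,0,0,0,0,0,0,1]'

```text
clock: 19.18
tcp_pos: [0.4105, 0.2996, 0.1498]
ee_rot: [-1.14, 1.31, -1.308]
ft_force: [0.0, -0.8, -1.0]
opening: 0.0112
```

Run:
```python
from pour import *
s=ctrl.sense();print(s["opening"],s["ft_force"],now()[0],now()[1].as_matrix())
R=orient(DN,[.99,-.138,0]); rows(np.array([.4105,.300,.035]),R,4)
im=ctrl.grab_frame("top")
for bl in blobs(red("top",im)): print(bl[2:],ray("top",*bl[2],.024))
```

```text
0.011167342506030799 [ 0.0113 -0.8369 -1.0172] [0.4105 0.2996 0.1498] [[-0.1364  0.0007  0.9907]
 [-0.9906  0.0016 -0.1364]
 [-0.0016 -1.      0.0005]]
4 rows [-0.0001  0.0004 -0.0004 -0.0001  0.0287 -0.    ] deg 0.0 mm 28.7 ikerr 0.0000 vel 0.59 q [-1.004   0.6971  0.3943  2.2232 -0.7798  0.3584 -0.087 ]
(array([262.6702, 201.2057]), ((262.70001220703125, 201.60000610351562), (23.25510597229004, 13.86362075805664), 26.56505012512207)) [0.6825 0.1424 0.024 ]
(array([313.2785, 244.4228]), ((311.46002197265625, 244.22003173828125), (24.600000381469727, 25.80000114440918), 36.86989974975586)) [0.5811 0.0197 0.024 ]
```

Request:
step_arm --motion '[0,0,0,0,0.0287,0,1,0,0,0,0,0.0287,0,1,0,0,0,0,0.0287,0,1,0,0,0,0,0.0287,0,1,0,0,0,0,0.003,0,1,0,0,0,0,0.003,0,1,0,0,0,0,0,0,1,0,0,0,0,0,0,1]'

```text
clock: 20.23
tcp_pos: [0.4111, 0.2986, 0.0303]
ee_rot: [-1.136, 1.311, -1.31]
ft_force: [0.4, -1.0, -2.0]
opening: 0.011
```

Request:
step_arm --motion '[0,0,0,0,0.002,0,1,0,0,0,0,0,0,1,0,0,0,0,0,0,1]'

```text
clock: 20.6
tcp_pos: [0.4107, 0.2983, 0.0275]
ee_rot: [-1.138, 1.312, -1.311]
ft_force: [0.2, -0.1, -2.2]
opening: 0.0107
```

Request:
step_arm --motion '[0,0,0,0,0.0015,0,1,0,0,0,0,0,0,1,0,0,0,0,0,0,0.5,0,0,0,0,0,0,0.5,0,0,0,0,0,0,0.5,0,0,0,0,0,0,0.5,0,0,0,0,-0.03,0,0.5,0,0,0,0,-0.05,0,0.5,0,0,0,0,-0.05,0,0.5,0,0,0,0,0,0,0.5]'

```text
clock: 21.85
tcp_pos: [0.4127, 0.2993, 0.1591]
ee_rot: [-1.131, 1.31, -1.309]
ft_force: [0.1, 0.6, 0.1]
opening: 0.0433
```

Run:
```python
from pour import *
s=ctrl.sense();print(s["opening"],s["ft_force"],now()[0])
R=orient(DN,[.894,-.447,0]); c=rows(np.array([.6825,.142,.12]),R,8); rows(np.array([.6825,.142,.003]),R,4,c)
```

```text
0.04327134622512129 [0.0796 0.6224 0.053 ] [0.4127 0.2993 0.1591]
8 rows [-0.0006  0.0405 -0.001   0.0096  0.005   0.038 ] deg 2.3 mm 39.5 ikerr 0.0000 vel 0.46 q [-0.6962  0.7921  0.6875  1.7703 -0.6623  0.8252 -0.1504]
4 rows [ 0.      0.      0.      0.      0.0293 -0.    ] deg 0.0 mm 29.3 ikerr 0.0000 vel 0.33 q [-0.6232  0.9249  0.5627  1.7985 -0.7761  0.6537 -0.0623]
```

Request:
step_arm --motion '[0,0.0405,0,0.0096,0.005,0.038,0.3,0,0.0405,0,0.0096,0.005,0.038,0.3,0,0.0405,0,0.0096,0.005,0.038,0.3,0,0.0405,0,0.0096,0.005,0.038,0.3,0,0.0405,0,0.0096,0.005,0.038,0.2,0,0.0405,0,0.0096,0.005,0.038,0.2,0,0.0405,0,0.0096,0.005,0.038,0.2,0,0.0405,0,0.0096,0.005,0.038,0.2,0,0,0,0,0,0,0.2,0,0,0,0,0,0,0.2]'

```text
clock: 23.1
tcp_pos: [0.6788, 0.141, 0.1147]
ee_rot: [-0.954, 1.545, -1.54]
ft_force: [-0.9, 0.4, 1.2]
opening: 0.0684
```

Run:
```python
from pour import *
im=ctrl.grab_frame("side"); 
for bl in blobs(red("side",im)): print(bl[2:],ray("side",*bl[2],.02))
im=ctrl.grab_frame("top")
for bl in blobs(red("top",im)): print(bl[2:],ray("top",*bl[2],.024))
R=orient(DN,[.894,-.447,0]); rows(np.array([.6825,.142,.003]),R,4)
```

```text
(array([352.8333, 222.9762]), ((353.10003662109375, 222.80003356933594), (9.838699340820312, 9.391485214233398), 26.56505012512207)) [0.6795 0.1254 0.02  ]
(array([326.2222, 239.3077]), ((325.01220703125, 241.60977172851562), (7.652514457702637, 22.48902130126953), 38.65980911254883)) [0.5941 0.0718 0.02  ]
(array([265.7616, 202.6977]), ((265.0000305175781, 202.50003051757812), (18.335756301879883, 13.416407585144043), 26.56505012512207)) [0.679  0.1349 0.024 ]
(array([313.4342, 244.1638]), ((311.6153564453125, 244.576904296875), (24.406808853149414, 25.793560028076172), 33.6900634765625)) [0.5818 0.0193 0.024 ]
4 rows [ 0.0006  0.0003 -0.0004 -0.0004  0.028   0.0009] deg 0.0 mm 28.1 ikerr 0.0000 vel 0.31 q [-0.6242  0.9254  0.5645  1.7985 -0.7782  0.6546 -0.0605]
```

Request:
step_arm --motion '[0,0,0,-0.0004,0.028,0.0009,0.2,0,0,0,-0.0004,0.028,0.0009,0.2,0,0,0,-0.0004,0.028,0.0009,0.2,0,0,0,-0.0004,0.028,0.0009,0.2,0,0,0,0,0,0,0.2,0,0,0,0,0,0,1,0,0,0,0,0,0,1,0,0,0,0,0,0,1,0,0,0,0,0,0,1,0,0,0,0,0,0,1]' --force 50

```text
clock: 24.45
tcp_pos: [0.6854, 0.1407, 0.0059]
ee_rot: [-0.948, 1.541, -1.541]
ft_force: [-0.1, 0.8, 6.7]
opening: 0.0349
```

Request:
step_arm --motion '[0,0,0,0,-0.01,0,1,0,0,0,0,-0.03,0,1,0,0,0,0,-0.04,0,1,0,0,0,0,-0.04,0,1,0,0,0,0,-0.04,0,1,0,0,0,0,0,0,1]'

```text
clock: 25.2
tcp_pos: [0.6865, 0.1398, 0.1683]
ee_rot: [-0.944, 1.538, -1.542]
ft_force: [-0.4, -0.8, -1.0]
opening: 0.0346
```

Run:
```python
from pour import *
s=ctrl.sense();print(s["opening"],s["ft_force"],now()[0])
a=now();R=a[1]; c=rows(np.array([.539,.04,.16]),R,5); rows(np.array([.539,.04,.075]),R,3,c)
```

```text
0.03462727862942782 [-0.381  -0.7998 -1.0099] [0.6865 0.1398 0.1683]
5 rows [ 0.      0.     -0.      0.0311  0.0014 -0.0174] deg 0.0 mm 35.7 ikerr 0.0000 vel 0.55 q [-0.6782  0.5686  0.7346  2.1107 -0.6186  0.6765  0.0113]
3 rows [ 0.      0.     -0.      0.0002  0.0283 -0.0002] deg 0.0 mm 28.3 ikerr 0.0000 vel 0.48 q [-0.5561  0.6797  0.5665  2.1518 -0.768   0.5097  0.1362]
```

Request:
step_arm --motion '[0,0,0,0.0311,0.0014,-0.0174,1,0,0,0,0.0311,0.0014,-0.0174,1,0,0,0,0.0311,0.0014,-0.0174,1,0,0,0,0.0311,0.0014,-0.0174,1,0,0,0,0.0311,0.0014,-0.0174,1,0,0,0,0,0,0,1,0,0,0,0,0,0,1]'

```text
clock: 26.08
tcp_pos: [0.5367, 0.0406, 0.1565]
ee_rot: [-0.951, 1.543, -1.541]
ft_force: [0.1, 0.2, -0.2]
opening: 0.0352
```

Request:
step_arm --motion '[0,0,0,0,0.028,0,1,0,0,0,0,0.028,0,1,0,0,0,0,0.028,0,1,0,0,0,0,0,0,1,0,0,0,0,0,0,0.3,0,0,0,0,0,0,0.3,0,0,0,0,0,0,0.3,0,0,0,0,-0.04,0,0.3,0,0,0,0,-0.05,0,0.3,0,0,0,0,-0.05,0,0.3]'

```text
clock: 27.32
tcp_pos: [0.5363, 0.0401, 0.2145]
ee_rot: [-0.951, 1.543, -1.541]
ft_force: [0.4, 0.6, -0.5]
opening: 0.0601
```

Run:
```python
from pour import *
s=ctrl.sense();print(s["opening"],s["ft_force"],now()[0],now()[1].as_matrix())
d=np.array([.497,-.277,.15]); R=orient(DN,[np.cos(.6),np.sin(.6),0])
c=rows(d,R,8)
```

```text
0.06010023966262912 [ 0.3693  0.601  -0.4524] [0.5363 0.0401 0.2145] [[-0.4476  0.001   0.8942]
 [-0.8942  0.0016 -0.4476]
 [-0.0019 -1.      0.0002]]
8 rows [-0.0001 -0.133  -0.0002  0.0415  0.008  -0.0052] deg 7.6 mm 42.6 ikerr 0.0000 vel 1.23 q [ 0.1348  0.5393  0.4082  2.0418 -0.3545  0.6277  1.381 ]
```

Request:
step_arm --motion '[0,-0.133,0,0.0415,0.008,-0.0052,0,0,-0.133,0,0.0415,0.008,-0.0052,0,0,-0.133,0,0.0415,0.008,-0.0052,0,0,-0.133,0,0.0415,0.008,-0.0052,0,0,-0.133,0,0.0415,0.008,-0.0052,0,0,-0.133,0,0.0415,0.008,-0.0052,0,0,0,0,0,0,0,0]'

```text
clock: 28.2
tcp_pos: [0.4742, -0.2011, 0.165]
ee_rot: [-1.345, 0.963, -0.968]
ft_force: [-0.1, 0.4, 1.3]
opening: 0.0853
```

Run:
```python
from pour import *
im=crop("top",160,130,500,340,2.3,"t7"); ims=ctrl.grab_frame("side")
def lidfit(n,im):
    hsv=cv2.cvtColor(im,cv2.COLOR_RGB2HSV); m=((hsv[...,0]>12)&(hsv[...,0]<28)&(hsv[...,1]>70)&(hsv[...,2]>60)).astype(np.uint8)
    m=cv2.morphologyEx(m,cv2.MORPH_CLOSE,np.ones((7,7)))
    b=max(blobs(m,300),key=lambda b:b[1][4]); print(n,b[1],b[2],ray(n,*b[2],.022))
lidfit("top",im); lidfit("side",ims)
p=np.array([(.4472,.0841),(.4682,.115),(.4745,.121),(.476,.1223),(.4377,.0458)])
o=least_squares(lambda c:np.hypot(*(p-c).T)-np.hypot(*(p-c).T).mean(),[.54,.038]); print("arc centre",o.x,o.fun)
s=ctrl.sense();print(now()[0],now()[1].as_matrix())
for bl in blobs(red("top",im)): print(bl[2:],ray("top",*bl[2],.024))
cv2.imwrite("pics/raw7.png",im[:,:,::-1])
```

```text
top [ 94 198  60  80 966] [122.6066 238.646 ] [0.5856 0.4707 0.022 ]
side [ 271  321   71   66 3325] [306.2719 353.065 ] [ 0.5    -0.2853  0.022 ]
arc centre [0.5466 0.0391] [-0.  0. -0. -0.  0.]
[ 0.4744 -0.1967  0.1646] [[ 0.3258  0.0011  0.9454]
 [-0.9454  0.002   0.3258]
 [-0.0015 -1.      0.0017]]
(array([313.2864, 244.2519]), ((311.6153564453125, 244.576904296875), (24.406808853149414, 25.793560028076172), 33.6900634765625)) [0.5815 0.0197 0.024 ]
(array([300.414 , 266.4839]), ((300.1207275390625, 266.44830322265625), (24.697479248046875, 9.284767150878906), 21.801410675048828)) [0.5285 0.0484 0.024 ]
```

View pics/t7.png

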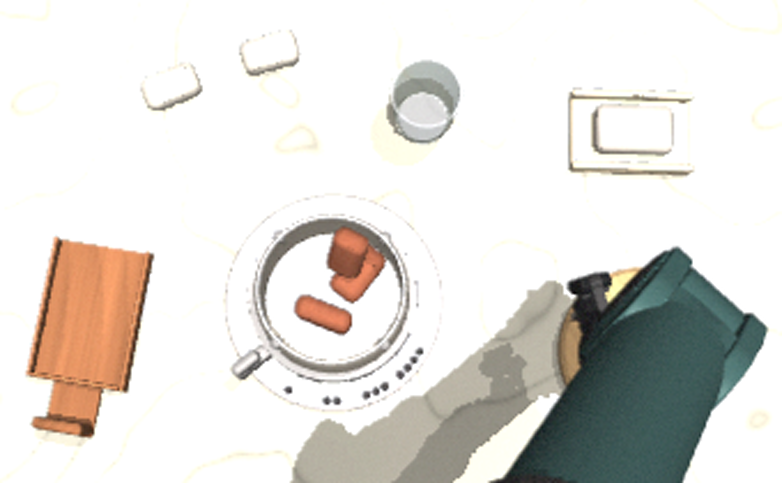

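Run:
```python
from pour import *
t=np.linspace(0,2*np.pi,240,endpoint=False)
ims={"top":cv2.imread("pics/raw7.png",0),"side":cv2.cvtColor(ctrl.grab_frame("side"),cv2.COLOR_RGB2GRAY)}
G={n:cv2.GaussianBlur(np.hypot(cv2.Sobel(i,5,1,0),cv2.Sobel(i,5,0,1)).clip(0,150),(0,0),1) for n,i in ims.items()}
def sc(n,c,r,z):
    X=np.c_[c[0]+r*np.cos(t),c[1]+r*np.sin(t),0*t+z]; uv=proj(n,X).astype(np.float32)
    return cv2.remap(G[n].astype(np.float32),uv[:,0].reshape(1,-1),uv[:,1].reshape(1,-1),1).mean()
for n in G:
  for nm,r,z,c0 in(("flange",.112,.01,(.542,.038)),("rim out",.0715,.104,(.542,.038)),("mouth",.069,.104,(.542,.038)),("lid",.0855,.026,(.499,-.276))):
    g=[(sc(n,(c0[0]+dx,c0[1]+dy),r,z),c0[0]+dx,c0[1]+dy) for dx in np.arange(-.012,.0121,.001) for dy in np.arange(-.012,.0121,.001)]
    g.sort(reverse=True); print(n,nm,np.array(g[0]),np.array(g[:6]).mean(0))
```

```text
top flange [59.5678  0.544   0.04  ] [59.3296  0.545   0.0395]
top rim out [114.6291   0.543    0.037 ] [114.1916   0.5425   0.0375]
top mouth [111.3907   0.543    0.039 ] [110.845    0.5435   0.039 ]
top lid [53.9895  0.505  -0.288 ] [53.3665  0.505  -0.2875]
side flange [71.2653  0.543   0.033 ] [71.1298  0.5425  0.033 ]
side rim out [75.4266  0.544   0.037 ] [75.0831  0.5438  0.0372]
side mouth [78.8267  0.547   0.038 ] [78.5681  0.5465  0.038 ]
side lid [102.3359   0.501   -0.279 ] [101.4983   0.5005  -0.279 ]
```

Run:
```python
from pour import *
a=now(); d=np.array([.500,-.277,.09]); R=orient(DN,[np.cos(.33),np.sin(.33),0])
b=rows(d,R,4); c=rows(d*[1,1,0]+[0,0,.032],R,2,b); 
R2=orient(DN,[np.cos(-1.24),np.sin(-1.24),0]); e=rows(c[0],R2,9,c); f=rows(np.array([.5438,.038,.2]),R2,9,(e[0]+[0,0,.16],R2,e[2]))
```

```text
4 rows [-0.0004  0.001  -0.0005  0.0213  0.0186 -0.0007] deg 0.1 mm 28.3 ikerr 0.0000 vel 0.39 q [ 0.1421  0.6398  0.4025  2.0671 -0.485   0.5256  1.2286]
2 rows [ 0.     0.     0.    -0.     0.029 -0.   ] deg 0.0 mm 29.0 ikerr 0.0000 vel 0.45 q [ 0.2035  0.7254  0.3165  2.0817 -0.5401  0.4132  1.2757]
9 rows [ 0.      0.1744  0.     -0.      0.     -0.    ] deg 10.0 mm 0.0 ikerr 0.0000 vel 1.10 q [-0.0449  0.8365  0.7004  2.0921 -1.0132  0.5991  0.153 ]
9 rows [-0.     -0.      0.     -0.016  -0.0009 -0.0315] deg 0.0 mm 35.3 ikerr 0.0000 vel 0.50 q [-0.8731  0.6581  1.0838  2.0711 -0.7704  0.8884 -0.5831]
```

Request:
step_arm --motion '[0,0,0,0.0213,0.0186,-0.0007,0,0,0,0,0.0213,0.0186,-0.0007,0,0,0,0,0.0213,0.0186,-0.0007,0,0,0,0,0.0213,0.0186,-0.0007,0,0,0,0,0,0.029,0,0,0,0,0,0,0.029,0,0,0,0,0,0,0,0,0]' --force 20

```text
clock: 29.22
tcp_pos: [0.4994, -0.2748, 0.0303]
ee_rot: [-1.348, 0.961, -0.953]
ft_force: [0.4, -0.7, 0.1]
opening: 0.0852
```

Request:
step_arm --motion '[0,0,0,0,0,0,1,0,0,0,0,0,0,1,0,0,0,0,0,0,1,0,0,0,0,0,0,1,0,0,0,0,0,0,1]' --force 20

```text
clock: 29.85
tcp_pos: [0.5009, -0.2777, 0.0331]
ee_rot: [-1.346, 0.958, -0.96]
ft_force: [-0.8, 1.8, 5.7]
opening: 0.0372
```

Request:
step_arm --motion '[0,0,0,0,0,0,0.2,0,0,0,0,0,0,0.2,0,0,0,0,0,0,0.2,0,0,0,0,0,0,0.2]'

```text
clock: 30.35
tcp_pos: [0.5, -0.2776, 0.0317]
ee_rot: [-1.347, 0.96, -0.959]
ft_force: [-0.3, -0.1, -0.8]
opening: 0.0684
```

Request:
step_arm --motion '[0,0.174,0,0,0,0,0.2,0,0.174,0,0,0,0,0.2,0,0.174,0,0,0,0,0.2,0,0.174,0,0,0,0,0.2,0,0.174,0,0,0,0,0.2,0,0.174,0,0,0,0,0.2,0,0.174,0,0,0,0,0.2,0,0.174,0,0,0,0,0.2,0,0.174,0,0,0,0,0.2,0,0,0,0,0,0,0.2]'

```text
clock: 31.6
tcp_pos: [0.5001, -0.2773, 0.0315]
ee_rot: [-0.351, 2.037, -2.035]
ft_force: [0.7, 0.4, -1.1]
opening: 0.0681
```

Request:
step_arm --motion '[0,0,0,0,0,0,0.2,0,0,0,0,0,0,1,0,0,0,0,0,0,1,0,0,0,0,0,0,1,0,0,0,0,0,0,1,0,0,0,0,0,0,1,0,0,0,0,0,0,1]' --force 90

```text
clock: 32.48
tcp_pos: [0.5001, -0.2775, 0.0323]
ee_rot: [-0.347, 2.039, -2.034]
ft_force: [-0.7, 1.0, 6.0]
opening: 0.0359
```

Run:
```python
from pour import *
print(now()[0],now()[1].as_matrix(),ctrl.sense()["q"])
```

```text
[ 0.5001 -0.2775  0.0323] [[-0.943   0.0014  0.3327]
 [-0.3327  0.0024 -0.943 ]
 [-0.0022 -1.     -0.0018]] [-0.0518  0.8419  0.7166  2.0913 -1.0273  0.6129  0.1768]
```

Request:
step_arm --motion '[0,0,0,0,-0.01,0,1,0,0,0,0,-0.03,0,1,0,0,0,0,-0.045,0,1,0,0,0,0,-0.045,0,1,0,0,0,0,-0.04,0,1,0,0,0,0,0,0,1]'

```text
clock: 33.22
tcp_pos: [0.5013, -0.2795, 0.2048]
ee_rot: [-0.342, 2.032, -2.038]
ft_force: [1.0, 0.1, -2.2]
opening: 0.036
```

Request:
step_arm --motion '[0,0,0,-0.0162,0,-0.0314,1,0,0,0,-0.0162,0,-0.0314,1,0,0,0,-0.0162,0,-0.0314,1,0,0,0,-0.0162,0,-0.0314,1,0,0,0,-0.0162,0,-0.0314,1,0,0,0,-0.0162,0,-0.0314,1,0,0,0,-0.0162,0,-0.0314,1,0,0,0,-0.0162,0,-0.0314,1,0,0,0,-0.0162,0,-0.0314,1,0,0,0,0,0,0,1]'

```text
clock: 34.48
tcp_pos: [0.5428, 0.0412, 0.2002]
ee_rot: [-0.357, 2.038, -2.032]
ft_force: [-0.3, -0.4, -1.6]
opening: 0.0356
```

Run:
```python
from pour import *
s=ctrl.sense();print(s["opening"],s["ft_force"],now()[0],now()[1].as_matrix())
R=orient(DN,[np.cos(-1.24),np.sin(-1.24),0]); rows(np.array([.5438,.038,.150]),R,3)
a=crop("top",220,170,380,330,2.4,"t8"); b=crop("side",250,130,420,290,2.4,"s8")
A=cv2.imread("pics/t8.png");B=cv2.imread("pics/s8.png");cv2.imwrite("pics/c8.png",np.hstack([A,B]))
cv2.imwrite("pics/raw8.png",b[:,:,::-1])
```

```text
0.0356381453283067 [-0.2824 -0.4441 -1.5826] [0.5428 0.0412 0.2002] [[-0.9409 -0.0026  0.3387]
 [-0.3387  0.0024 -0.9409]
 [ 0.0016 -1.     -0.0032]]
3 rows [0.0011 0.0049 0.0005 0.     0.0167 0.0012] deg 0.3 mm 16.8 ikerr 0.0000 vel 0.26 q [-0.8169  0.7165  1.0025  2.107  -0.8693  0.8106 -0.5048]
```

View pics/c8.png

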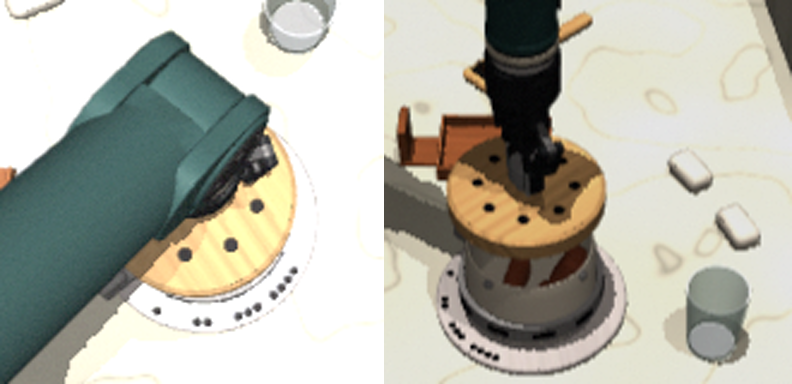

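Run:
```python
from pour import *
t=np.linspace(0,2*np.pi,240,endpoint=False)
for n,im in(("side",cv2.imread("pics/raw8.png",0)),("top",cv2.cvtColor(ctrl.grab_frame("top"),cv2.COLOR_RGB2GRAY))):
    G=cv2.GaussianBlur(np.hypot(cv2.Sobel(im,5,1,0),cv2.Sobel(im,5,0,1)).clip(0,150),(0,0),1).astype(np.float32)
    g=[]
    for dx in np.arange(-.012,.0121,.001):
      for dy in np.arange(-.012,.0121,.001):
       for z in (.188,.191,.194,.197):
        uv=proj(n,np.c_[.543+dx+.0855*np.cos(t),.04+dy+.0855*np.sin(t),0*t+z]).astype(np.float32)
        g.append((cv2.remap(G,uv[:,:1],uv[:,1:],1).mean(),.543+dx,.04+dy,z))
    g.sort(reverse=True); print(n,np.array(g[:4]))
```

```text
side [[97.1844  0.544   0.04    0.188 ]
 [97.1072  0.543   0.04    0.188 ]
 [96.9136  0.543   0.037   0.191 ]
 [96.8717  0.544   0.039   0.188 ]]
top [[54.5702  0.537   0.038   0.188 ]
 [54.4837  0.537   0.037   0.188 ]
 [54.426   0.537   0.038   0.191 ]
 [54.386   0.536   0.038   0.188 ]]
```

Request:
step_arm --motion '[0,0.005,0,0,0.0167,0.0012,1,0,0.005,0,0,0.0167,0.0012,1,0,0.005,0,0,0.0167,0.0012,1,0,0,0,0,0,0,1,0,0,0,0,0,0,1]' --force 100

```text
clock: 35.25
tcp_pos: [0.5449, 0.0334, 0.1522]
ee_rot: [-0.332, 2.047, -2.045]
ft_force: [0.1, 0.1, -2.3]
opening: 0.0355
```

Run:
```python
from pour import *
s=ctrl.sense();print(s["opening"],s["ft_force"],s["torque"],now()[0],now()[1].as_matrix())
R=orient(DN,[np.cos(-1.24),np.sin(-1.24),0]); rows(np.array([.5438,.038,.133]),R,3)
```

```text
0.03552533970222333 [ 0.1076  0.0844 -2.3159] [-0.0055 -0.0228 -0.0176] [0.5449 0.0334 0.1522] [[-0.9481  0.0011  0.3178]
 [-0.3178  0.0012 -0.9481]
 [-0.0014 -1.     -0.0008]]
3 rows [ 0.0003 -0.0024 -0.0005 -0.0001  0.0064 -0.0016] deg 0.1 mm 6.6 ikerr 0.0000 vel 0.10 q [-0.7962  0.7352  0.9705  2.117  -0.9024  0.7826 -0.4793]
```

Request:
step_arm --motion '[0,0,0,0,0.005,-0.0016,1,0,0,0,0,0.005,-0.0016,1,0,0,0,0,0.005,-0.0016,1,0,0,0,0,0,0,1,0,0,0,0,0,0,1]'

```text
clock: 35.88
tcp_pos: [0.5433, 0.0383, 0.1373]
ee_rot: [-0.333, 2.047, -2.044]
ft_force: [-0.6, -0.5, -1.6]
opening: 0.0358
```

Request:
step_arm --motion '[0,0,0,0,0,0,1,0,0,0,0,0,0,1]'

```text
clock: 36.12
tcp_pos: [0.5434, 0.0383, 0.1374]
ee_rot: [-0.333, 2.047, -2.044]
ft_force: [-0.4, 0.3, -1.4]
opening: 0.0355
```

Well placed. Lower gently and watch forces.

Request:
step_arm --motion '[0,0,0,0,0.003,0,1,0,0,0,0,0.003,0,1,0,0,0,0,0.002,0,1,0,0,0,0,0,0,1]'

```text
clock: 36.62
tcp_pos: [0.5442, 0.0383, 0.1303]
ee_rot: [-0.33, 2.047, -2.042]
ft_force: [-1.0, 1.0, 5.8]
opening: 0.0358
```

Request:
step_arm --motion '[0,0,0,0,0.002,0,1,0,0,0,0,0,0,1]'

```text
clock: 36.88
tcp_pos: [0.545, 0.0384, 0.1282]
ee_rot: [-0.329, 2.046, -2.043]
ft_force: [1.6, 0.7, 4.0]
opening: 0.0361
```

Request:
step_arm --motion '[0,0,0,0,0.002,0,1,0,0,0,0,0,0,1]'

```text
clock: 37.12
tcp_pos: [0.5447, 0.0386, 0.1256]
ee_rot: [-0.33, 2.045, -2.043]
ft_force: [2.4, 0.8, 2.0]
opening: 0.0355
```

Request:
step_arm --motion '[0,0,0,0,0.002,0,1,0,0,0,0,0,0,1]'

```text
clock: 37.38
tcp_pos: [0.5441, 0.0386, 0.123]
ee_rot: [-0.332, 2.046, -2.044]
ft_force: [4.2, 2.0, -1.7]
opening: 0.0354
```

Request:
step_arm --motion '[0,0,0,0,0.002,0,1,0,0,0,0,0,0,1]'

```text
clock: 37.62
tcp_pos: [0.5441, 0.0389, 0.1208]
ee_rot: [-0.332, 2.046, -2.044]
ft_force: [5.0, 1.2, -5.2]
opening: 0.0354
```

Request:
step_arm --motion '[0,0,0,0,0.002,0,1,0,0,0,0,0,0,1]'

```text
clock: 37.88
tcp_pos: [0.5434, 0.0387, 0.1188]
ee_rot: [-0.333, 2.047, -2.044]
ft_force: [4.7, 1.5, -4.2]
opening: 0.0354
```

Request:
step_arm --motion '[0,0,0,0,0.002,0,1,0,0,0,0,0,0,1]'

```text
clock: 38.12
tcp_pos: [0.5434, 0.0387, 0.1186]
ee_rot: [-0.332, 2.049, -2.042]
ft_force: [0.5, 3.4, 9.9]
opening: 0.0356
```

Request:
step_arm --motion '[0,0,0,0,0.002,0,1,0,0,0,0,0,0,1]'

```text
clock: 38.38
tcp_pos: [0.5435, 0.0388, 0.1184]
ee_rot: [-0.331, 2.052, -2.039]
ft_force: [-2.9, 6.4, 25.6]
opening: 0.0355
```

Request:
step_arm --motion '[0,0,0,0,0.001,0,1,0,0,0,0,0,0,1]'

```text
clock: 38.62
tcp_pos: [0.5435, 0.0387, 0.1184]
ee_rot: [-0.331, 2.053, -2.037]
ft_force: [-7.3, 6.7, 33.7]
opening: 0.0353
```

Request:
step_arm --motion '[0,0,0,0,-0.004,0,1,0,0,0,0,0,0,0.1,0,0,0,0,0,0,0.1,0,0,0,0,0,0,0.1,0,0,0,0,0,0,0.1,0,0,0,0,-0.02,0,0.1,0,0,0,0,-0.05,0,0.1,0,0,0,0,-0.05,0,0.1,0,0,0,0,0,0,0.1]'

```text
clock: 39.75
tcp_pos: [0.5454, 0.0372, 0.2417]
ee_rot: [-0.325, 2.043, -2.043]
ft_force: [0.8, 0.4, -0.3]
opening: 0.0771
```

```bash
cat > lug.py <<'E'
from pour import *
pc=np.array([.544,.0385,0])
def lug(a,z,r=.109,t=.25):
    er=np.array([np.cos(a),np.sin(a),0]);U=np.array([0,0,1]); A=U*np.cos(t)+er*np.sin(t)
    R=orient(-A,[np.sin(a),-np.cos(a),0]); g=pc+er*r+U*z; return g-A*.019,R
E
python3 - <<'E'
from lug import *
s=ctrl.sense();print(s["opening"],s["ft_force"],now()[0])
a=2.26
P,R=lug(a,.060); er=np.array([np.cos(a),np.sin(a),0]); A=-R.as_matrix()[:,1]
w0=P+A*.10+er*.03
b=rows(w0,R,10); c=rows(P+er*0,R,4,b); print(P,w0)
P2,R2=lug(3.593,.060); rows(P2,R2,10,c); print(P2)
im=ctrl.grab_frame("top"); cv2.imwrite("pics/raw9.png",im[:,:,::-1])
crop("top",200,170,380,330,2.2,"t9"); crop("side",250,160,420,300,2.2,"s9")
A=cv2.imread("pics/t9.png");B=cv2.imread("pics/s9.png");H=max(len(A),len(B));pad=lambda x:cv2.copyMakeBorder(x,0,H-len(x),0,4,0)
cv2.imwrite("pics/c9.png",np.hstack([pad(A),pad(B)]))
E
```

```text
0.07709045148028075 [ 0.7545  0.4156 -0.3367] [0.5454 0.0372 0.2417]
10 rows [ 0.0234 -0.1926 -0.0171 -0.0101  0.0085 -0.0175] deg 11.2 mm 21.9 ikerr 0.0000 vel 0.77 q [-1.1074  0.5225  0.6745  2.311  -0.1986  0.3682  0.3641]
4 rows [ 0.     -0.      0.      0.0073  0.0269 -0.    ] deg 0.0 mm 27.8 ikerr 0.0000 vel 0.54 q [-0.8079  0.693   0.4371  2.3202 -0.2436  0.1244  0.4594]
[0.4777 0.119  0.0416] [0.4429 0.1612 0.1385]
10 rows [ 0.033  -0.1292  0.      0.0009  0.0002 -0.0139] deg 7.6 mm 13.9 ikerr 0.1073 vel 1.54 q [ 0.0589  0.5762 -0.0808  2.3951 -1.078   0.08    3.09  ]
[ 0.4501 -0.007   0.0416]
```

View pics/c9.png

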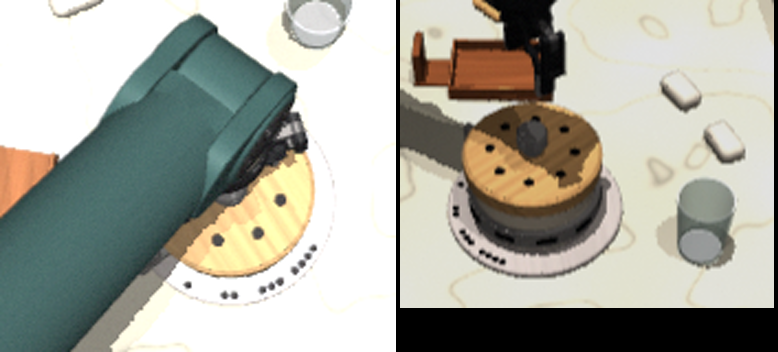

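Run:
```python
from lug import *
a=2.26
P,R=lug(a,.065,.111,0); er=np.array([np.cos(a),np.sin(a),0])
w0=P+[0,0,.13]+er*.03
b=rows(w0,R,10); c=rows(w0-er*.03,R,2,b); c=rows(P,R,4,c); print(P,w0)
for k in(2.71,3.16,3.593):
    P2,R2=lug(k,.065,.111,0); c=rows(P2,R2,4,c); print(P2)
```

```text
10 rows [ 0.0002 -0.1936 -0.0002 -0.0081  0.0062 -0.0143] deg 11.1 mm 17.5 ikerr 0.0000 vel 1.14 q [-0.8236  0.4176  0.5435  2.2197 -0.3844  0.5935  0.6935]
2 rows [-0.     0.    -0.     0.015  0.     0.   ] deg 0.0 mm 15.0 ikerr 0.0000 vel 0.26 q [-0.7577  0.4306  0.5387  2.1954 -0.3855  0.6058  0.7508]
4 rows [-0.      0.     -0.      0.      0.0325  0.    ] deg 0.0 mm 32.5 ikerr 0.0000 vel 0.61 q [-0.5503  0.6424  0.2746  2.2584 -0.5712  0.3052  0.9104]
[0.4734 0.1242 0.046 ] [0.4543 0.1473 0.176 ]
4 rows [-0.     -0.1125  0.      0.0007 -0.     -0.0125] deg 6.4 mm 12.5 ikerr 0.0000 vel 0.62 q [-0.3927  0.6074  0.1381  2.3364 -0.374   0.2167  1.2258]
[0.4432 0.0849 0.046 ]
4 rows [ 0.     -0.1125  0.      0.0007 -0.     -0.0125] deg 6.4 mm 12.5 ikerr 0.0000 vel 0.62 q [-0.2209  0.594   0.0433  2.3692 -0.1354  0.1804  1.5371]
[0.433  0.0365 0.046 ]
4 rows [-0.     -0.1082  0.      0.0006  0.     -0.012 ] deg 6.2 mm 12.0 ikerr 0.0000 vel 0.61 q [-0.0531  0.596  -0.0358  2.3459  0.1007  0.201   1.8405]
[ 0.4441 -0.0099  0.046 ]
```

Request:
step_arm --motion '[0,-0.176,0,0,0,0,0,0,-0.176,0,0,0,0,0,0,-0.176,0,0,0,0,0,0,-0.176,0,0,0,0,0,0,-0.176,0,0,0,0,0,0,-0.176,0,0,0,0,0,0,-0.176,0,0,0,0,0,0,-0.176,0,0,0,0,0,0,-0.176,0,0,0,0,0,0,-0.176,0,0,0,0,0]' --force 40

```text
clock: 41.15
tcp_pos: [0.5417, 0.0383, 0.2366]
ee_rot: [-1.412, 0.821, -0.817]
ft_force: [1.1, 1.0, -0.7]
opening: 0.0856
```

Request:
step_arm --motion '[0,-0.176,0,0,0,0,0,0,0,0,0,0,0,0]'

```text
clock: 41.4
tcp_pos: [0.542, 0.0381, 0.237]
ee_rot: [-1.458, 0.692, -0.688]
ft_force: [0.5, -0.2, -0.7]
opening: 0.0852
```

Run:
```python
from lug import *
a=2.26
P,R=lug(a,.065,.111,0)
b=rows(P+[0,0,.13],R,5); c=rows(P,R,4,b); print(now()[0])
```

```text
5 rows [ 0.0001 -0.0004 -0.0005 -0.022   0.0122  0.0003] deg 0.0 mm 25.2 ikerr 0.0000 vel 0.30 q [-0.7611  0.4315  0.5435  2.1955 -0.3892  0.6065  0.7547]
4 rows [-0.      0.     -0.     -0.      0.0325  0.    ] deg 0.0 mm 32.5 ikerr 0.0000 vel 0.61 q [-0.5525  0.6428  0.2777  2.2585 -0.5768  0.3061  0.916 ]
[0.542  0.0381 0.237 ]
```

Request:
step_arm --motion '[0,0,0,-0.022,0.0122,0,0,0,0,0,-0.022,0.0122,0,0,0,0,0,-0.022,0.0122,0,0,0,0,0,-0.022,0.0122,0,0,0,0,0,-0.022,0.0122,0,0,0,0,0,0,0.0325,0,0,0,0,0,0,0.0325,0,0,0,0,0,0,0.0325,0,0,0,0,0,0,0.02,0,0,0,0,0,0,0,0,0]'

```text
clock: 42.65
tcp_pos: [0.472, 0.1236, 0.0584]
ee_rot: [-1.459, 0.69, -0.687]
ft_force: [-0.9, 0.6, 0.3]
opening: 0.0852
```

Run:
```python
from lug import *
P,R=lug(2.26,.065,.111,0)
rows(P,R,2); print(now()[0],P,ctrl.sense()["ft_force"])
```

```text
2 rows [ 0.0006 -0.     -0.0009  0.0003  0.0062  0.0008] deg 0.1 mm 6.3 ikerr 0.0000 vel 0.12 q [-0.5612  0.6447  0.2899  2.2588 -0.5987  0.3097  0.938 ]
[0.472  0.1236 0.0584] [0.4734 0.1242 0.046 ] [-0.9372  0.6107  0.2511]
```

Request:
step_arm --motion '[0,0,0,0,0.006,0,0,0,0,0,0,0.006,0,0,0,0,0,0,0,0,0,0,0,0,0,0,0,1,0,0,0,0,0,0,1,0,0,0,0,0,0,1,0,0,0,0,0,0,1,0,0,0,0,0,0,1,0,0,0,0,0,0,1]' --force 40

```text
clock: 43.78
tcp_pos: [0.4749, 0.1246, 0.048]
ee_rot: [-1.455, 0.685, -0.688]
ft_force: [3.6, 3.6, 0.3]
opening: 0.0111
```

Run:
```python
from lug import *
s=ctrl.sense();print(s["opening"],s["ft_force"],now()[0])
d=now()[0]-pc;print(np.arctan2(d[1],d[0]),np.hypot(d[0],d[1]))
```

```text
0.01108267053407639 [3.6039 3.6082 0.2613] [0.4749 0.1246 0.048 ]
2.2470656173235013 0.11046007442836887
```

Request:
step_arm --motion '[0,-0.1122,0,0.0007,0,-0.0124,1,0,-0.1122,0,0.0007,0,-0.0124,1,0,-0.1122,0,0.0007,0,-0.0124,1,0,-0.1122,0,0.0007,0,-0.0124,1,0,-0.1122,0,0.0007,0,-0.0124,1,0,-0.1122,0,0.0007,0,-0.0124,1,0,-0.1122,0,0.0007,0,-0.0124,1,0,-0.1122,0,0.0007,0,-0.0124,1,0,0,0,0,0,0,1]'

```text
clock: 44.9
tcp_pos: [0.4353, 0.0363, 0.048]
ee_rot: [-1.568, -0.019, 0.011]
ft_force: [4.1, 4.3, 2.4]
opening: 0.0116
```

Run:
```python
from lug import *
s=ctrl.sense();print(s["opening"],s["ft_force"],now()[0])
d=now()[0]-pc;print(np.arctan2(d[1],d[0])%6.283,np.hypot(d[0],d[1]))
P,R=lug(3.593,.067,.1105,0); rows(P,R,4)
```

```text
0.011634746954964035 [4.0857 4.2592 2.4406] [0.4353 0.0363 0.048 ]
3.16195375438997 0.10876897279886956
4 rows [-0.0003 -0.1081  0.0014  0.0002 -0.     -0.0118] deg 6.2 mm 11.8 ikerr 0.0000 vel 0.61 q [-0.0645  0.592  -0.0212  2.3448  0.058   0.2052  1.8831]
```

Request:
step_arm --motion '[0,-0.1081,0,0.0004,0,-0.0118,1,0,-0.1081,0,0.0004,0,-0.0118,1,0,-0.1081,0,0.0004,0,-0.0118,1,0,-0.1081,0,0.0004,0,-0.0118,1,0,0,0,0,0,0,1,0,0,0,0,0,0,1]'

```text
clock: 45.65
tcp_pos: [0.4466, -0.0091, 0.048]
ee_rot: [-1.541, -0.36, 0.346]
ft_force: [5.0, 3.4, 1.0]
opening: 0.0111
```

Run:
```python
from lug import *
s=ctrl.sense();print(s["opening"],s["ft_force"],now()[0])
d=now()[0]-pc;print(np.arctan2(d[1],d[0])%6.283,np.hypot(d[0],d[1]))
```

```text
0.011129101956577585 [5.0248 3.3787 1.0086] [ 0.4466 -0.0091  0.048 ]
3.5959629124542625 0.10837700739401768
```

Request:
step_arm --motion '[0,0,0,0,0,0,0,0,0,0,0,0,0,0,0,0,0,0,0,0,0,0,0,0,0,0,0,0,0,0,0,0,-0.05,0,0,0,0,0,0,-0.05,0,0,0,0,0,0,-0.05,0,0,0,0,0,-0.05,0,0,0,0,0,0,0,-0.05,0,0,0,0,0,0,-0.05,0]'

```text
validation failed for argument at $.mo...
```

Request:
step_arm --motion '[0,0,0,0,0,-0.05,0,0,0,0,0,0,-0.05,0,0,0,0,0,0,-0.05,0,0,0,0,0,0,0,0]'

```text
clock: 46.15
tcp_pos: [0.5082, -0.1497, 0.0471]
ee_rot: [-1.544, -0.347, 0.345]
ft_force: [0.2, 0.1, -0.6]
opening: 0.0826
```

Run:
```python
from lug import *
print(now()[0])
crop("top",160,130,400,340,1.8,"t10"); b=crop("side",230,150,400,300,2.2,"s10")
A=cv2.imread("pics/t10.png");B=cv2.imread("pics/s10.png");H=max(len(A),len(B));pad=lambda x:cv2.copyMakeBorder(x,0,H-len(x),0,4,0)
cv2.imwrite("pics/c10.png",np.hstack([pad(A),pad(B)]))
G=cv2.cvtColor(b,cv2.COLOR_RGB2GRAY);G=cv2.GaussianBlur(np.hypot(cv2.Sobel(G,5,1,0),cv2.Sobel(G,5,0,1)).clip(0,150),(0,0),1).astype(np.float32)
t=np.linspace(0,2*np.pi,240,endpoint=False)
for z in(.106,.109,.112,.115,.118,.121):
    print(z,max(cv2.remap(G,*[proj("side",np.c_[.544+dx+.0855*np.cos(t),.0385+.0855*np.sin(t),0*t+z]).astype(np.float32)[:,i:i+1] for i in(0,1)],1).mean() for dx in np.arange(-.003,.004,.001)))
for k in(1.35,.9,1.8):
    a=2.243+k; print(k,proj("top",pc+[.108*np.cos(a),.108*np.sin(a),.072]),proj("side",pc+[.108*np.cos(a),.108*np.sin(a),.072]))
```

```text
[ 0.5082 -0.1497  0.0471]
0.106 67.91739
0.109 69.60202
0.112 67.50937
0.115 62.95625
0.118 57.67164
0.121 52.484116
1.35 [324.354  301.2722] [275.3152 254.0483]
0.9 [303.071 305.69 ] [270.1934 241.2065]
1.8 [341.5079 288.038 ] [287.7602 263.9276]
```

View pics/c10.png

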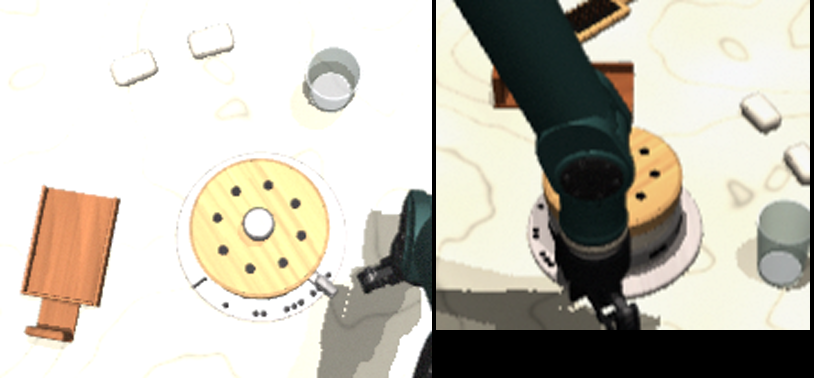

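That sweep happened because the first call was refused for a miscounted row, and the open finger dragged the lug to four dots. I'll regrip it and turn it back.

Request:
step_arm --motion '[0,0,0,0,-0.05,0,0,0,0,0,0,-0.05,0,0,0,0,0,0,-0.03,0,0,0,0,0,0,0,0,0]'

```text
clock: 46.75
tcp_pos: [0.5081, -0.1446, 0.1794]
ee_rot: [-1.542, -0.356, 0.349]
ft_force: [-0.7, -0.8, 0.1]
opening: 0.0853
```

Run:
```python
from lug import *
print(now()[0])
P,R=lug(4.043,.067,.1105,0); b=rows(P+[0,0,.13],R,4); rows(P,R,4,b); print(P)
```

```text
[ 0.5081 -0.1446  0.1794]
4 rows [ 0.0006 -0.113   0.0009  0.0074  0.0004  0.0246] deg 6.5 mm 25.7 ikerr 0.0000 vel 0.36 q [ 0.2114  0.3748 -0.2602  2.1932  0.1697  0.5917  2.2992]
4 rows [0.     0.     0.     0.     0.0325 0.    ] deg 0.0 mm 32.5 ikerr 0.0000 vel 0.63 q [ 0.1027  0.6096 -0.1297  2.27    0.2753  0.2759  2.2027]
[ 0.4754 -0.0482  0.048 ]
```

Request:
step_arm --motion '[0,-0.113,0,0.0074,0,0.0246,0,0,-0.113,0,0.0074,0,0.0246,0,0,-0.113,0,0.0074,0,0.0246,0,0,-0.113,0,0.0074,0,0.0246,0,0,0,0,0,0,0,0]'

```text
clock: 47.38
tcp_pos: [0.4723, -0.0465, 0.1761]
ee_rot: [-1.449, -0.703, 0.707]
ft_force: [-0.7, -0.5, 0.0]
opening: 0.0852
```

Run:
```python
from lug import *
P,R=lug(4.043,.067,.1105,0); rows(P,R,5); print(now()[0],P)
```

```text
5 rows [-0.0009  0.0005 -0.0001  0.0001  0.0256 -0.0008] deg 0.1 mm 25.6 ikerr 0.0000 vel 0.50 q [ 0.1032  0.6096 -0.1305  2.2699  0.2768  0.2761  2.2012]
[ 0.4723 -0.0465  0.1761] [ 0.4754 -0.0482  0.048 ]
```

Request:
step_arm --motion '[0,0,0,0,0.0256,-0.0008,0,0,0,0,0,0.0256,-0.0008,0,0,0,0,0,0.0256,-0.0008,0,0,0,0,0,0.0256,-0.0008,0,0,0,0,0,0.0256,-0.0008,0,0,0,0,0,0,0,0,0,0,0,0,0,0,0]'

```text
clock: 48.25
tcp_pos: [0.4785, -0.0512, 0.0497]
ee_rot: [-1.454, -0.703, 0.701]
ft_force: [0.3, 0.3, 0.6]
opening: 0.0854
```

Request:
step_arm --motion '[0,0,0,0,0,0,1,0,0,0,0,0,0,1,0,0,0,0,0,0,1,0,0,0,0,0,0,1,0,0,0,0,0,0,1,0,0,0,0,0,0,1]' --force 40

```text
clock: 49.0
tcp_pos: [0.4765, -0.0494, 0.0499]
ee_rot: [-1.45, -0.703, 0.705]
ft_force: [-4.3, 3.5, 6.8]
opening: 0.0111
```

Run:
```python
from lug import *
s=ctrl.sense();print(s["opening"],s["ft_force"],now()[0])
d=now()[0]-pc;a,r=np.arctan2(d[1],d[0])%6.283,np.hypot(d[0],d[1]);print(a,r)
P,R=lug(3.593,.019+now()[0][2],r,0); rows(P,R,5)
```

```text
0.011134082465718197 [-4.2657  3.4557  6.7747] [ 0.4765 -0.0494  0.0499]
4.057749914010175 0.11080929533463549
5 rows [-0.0006  0.0903 -0.0001  0.0004  0.      0.0103] deg 5.2 mm 10.3 ikerr 0.0000 vel 0.52 q [-0.0598  0.5877 -0.027   2.3447  0.0718  0.21    1.8694]
```

Request:
step_arm --motion '[0,0.0903,0,0.0004,0,0.0103,1,0,0.0903,0,0.0004,0,0.0103,1,0,0.0903,0,0.0004,0,0.0103,1,0,0.0903,0,0.0004,0,0.0103,1,0,0.0903,0,0.0004,0,0.0103,1,0,0,0,0,0,0,1,0,0,0,0,0,0,1]'

```text
clock: 49.88
tcp_pos: [0.4447, -0.0102, 0.0499]
ee_rot: [-1.54, -0.353, 0.355]
ft_force: [-2.8, 1.8, 6.2]
opening: 0.0113
```

Run:
```python
from lug import *
s=ctrl.sense();print(s["opening"],s["ft_force"],now()[0])
d=now()[0]-pc;a,r=np.arctan2(d[1],d[0])%6.283,np.hypot(d[0],d[1]);print(a,r)
```

```text
0.011286005097379703 [-2.8292  1.7715  6.2285] [ 0.4447 -0.0102  0.0499]
3.5977654135796753 0.11060536114861282
```

At 1.355. Release, then check before lifting.

Request:
step_arm --motion '[0,0,0,0,0,0,0,0,0,0,0,0,0,0,0,0,0,0,0,0,0,0,0,0,0,0,0,0]'

```text
clock: 50.38
tcp_pos: [0.4464, -0.0112, 0.0495]
ee_rot: [-1.541, -0.353, 0.351]
ft_force: [-0.6, 0.6, -0.4]
opening: 0.0822
```

Request:
step_arm --motion '[0,0,0,0,-0.05,0,0,0,0,0,0,-0.05,0,0,0,0,0,0,-0.05,0,0]'

```text
clock: 50.75
tcp_pos: [0.4457, -0.0114, 0.201]
ee_rot: [-1.541, -0.352, 0.351]
ft_force: [-0.3, 0.1, -0.0]
opening: 0.0856
```

Request:
step_arm --motion '[0,0,0,0,-0.02,-0.05,0,0,0,0,0,-0.02,-0.05,0,0,0,0,0,0,-0.05,0,0,0,0,0,0,-0.05,0,0,0,0,0,0,0,0]'

```text
clock: 51.38
tcp_pos: [0.5338, -0.1965, 0.2394]
ee_rot: [-1.544, -0.348, 0.345]
ft_force: [0.7, 0.4, -0.5]
opening: 0.0854
```

Run:
```python
from lug import *
print(now()[0])
crop("top",80,130,470,340,2,"t11")
```

```text
[ 0.5338 -0.1965  0.2394]
```

View pics/t11.png

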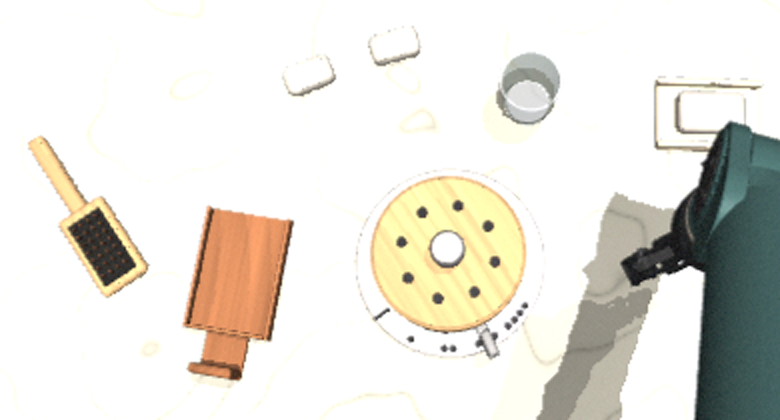

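```bash
python3 -c "
from cell import ctrl
print(ctrl.sign_off())"
```

```text
the job is handed in; nothing more can be done
None
```

The pot is recharged and the job is handed in, at about 51 s of robot time. One slip of mine happened along the way, with the collar.

**What was done, in order:**
1. I turned the collar back to shut. On regripping, the lug stood at 2.247 rad; shut is at about 2.243.
2. I tipped the two stones in the tray into the pot.
3. I set the tray down flat at its old place.
4. I put in the one terracotta stone lying on the counter. A top view then showed all three stones in the pot.
5. I pressed the lid on until it snapped, then turned the collar to three dots.

**What went wrong:** One release move was refused because I had miscounted a row. The sideways move queued after it still ran, and the open finger dragged the lug from three dots to four. I regripped the lug, turned it back to three dots and released it.

**Last checks:**
- **Lug:** in the last picture it is at pixel (323.5, 301.5). The three-dot stop should appear at (324.4, 301.3).
- **Lid:** it stopped at home height (tool tip at 0.1184 m against 0.1183 m expected) and held firm at 34 N. A side-view fit put its top at about 0.109 m, best to 3 mm; home would be 0.112 m. That rules out a lid that is not home, whose top would be at 0.120 m or more.
- **Other things:** the tray lies flat. The tumbler, hairbrush, soap dish and both white look-alikes look to be where they were.

No check was left failing. I saw no knock to any object and no slackening of the grip.

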